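# Load and lock the drill jig

## Task

Get the drill jig ready for drilling: set the steel blank flange-down, fully home, in the jig's round nest, then lay the drill plate over it, flat on the jig with its slot over the jig's slot. Take the T-bolt from the wooden rack, drop its T-head through both slots until its collar rests on the plate, then give it a quarter turn (either way) so that the head is locked crosswise under the slot. Let go, and leave the other things on the bench where they are.

Things in the scene. Friction and masses are not known exactly. Their poses are not given: they have to be found in the camera images.
- jig: Dark steel drill jig, 220 (x) x 110 (y) mm, fixed to the bench at a varying place and yaw. Origin: centre of its underside. At x=-38 a block (top 20 mm high) with the round nest; at x=+58 a slotted steel top, open underneath. Its raised ends (x -105 to -80, x +36 to +100), 90 mm wide, tops 44 mm above the bench, carry the plate. Upright pins at each end locate it.
- jig_nest (a point): Centre of the floor of the nest in the jig, 11 mm above the bench; the pocket is 53 mm across and 9 mm deep, rim at 20 mm. Axes as the jig.
- jig_pin (a point): Tip of one of the two locating pins, at (x +90, y +25) mm in the jig's frame; the other is at (x -90, y +25), so the plate fits only one way round. Pins are 8 mm thick, tapering to 4 mm at the tip, 57 mm above the bench (13 mm above the raised ends).
- jig_slot (a point): Centre of the slot's mouth in the jig's raised top, 44 mm above the bench. The slot is 15 mm wide (jig x) and 42 mm long (jig y), through a layer 8 mm thick; below is an empty space down to 8 mm above the bench, wide enough for the head to turn, open towards the jig's +y and -y sides. Axes as the jig.
- blank: Loose plain steel turned blank standing on its flange: flange 50 mm diameter, 10 mm thick; hub above it 30 mm diameter, total height 30 mm; about 0.24 kg. Origin: centre of the underside, z up. Seated, its origin lies on the nest's floor and its hub's top is 3 mm below the plate.
- drill_plate: Loose aluminium plate, 210 (x) x 90 (y) x 10 mm, about 0.45 kg, lying flat on the bench. Origin: centre of the underside; x along its length. Holes: 12 mm at (x -90, y +25) and (x +90, y +25) for the jig's pins, a 16 mm drill hole at x=-38, a slot at x=+58. On the jig its frame is that of the jig, 44 mm higher.
- plate_handle (a point): Middle of the plate's handle, a dark bar over the plate's centre: 12 mm thick (plate x), 70 mm long (plate y), 14 mm high, its middle 33 mm above the plate's underside; free space below it, 16 mm high, between two posts. Axes as the plate.
- plate_slot (a point): Centre of the plate's slot at its underside: 16 mm wide (plate x), 44 mm long (plate y). Axes as the plate.
- t_bolt: Loose steel T-bolt, 0.16 kg, upright in one of the rack's slots; flat bar handle. Origin: centre of the underside of its collar (32 mm across, 5 mm thick), which lies on the rack's top, 50 mm above the bench. Shank 10 mm thick. The handle is parallel to the T-head. Home in the jig its origin is 54 mm above the bench, the head 3 mm below the slotted layer. Turns freely, no end stop.
- bolt_handle (a point): Middle of the T-bolt's handle, 46 mm above its origin: a bar 52 mm long (along x), 12 mm thick (y), 16 mm high. Axes as the bolt.
- bolt_head (a point): Middle of the T-head, 25 mm below the bolt's origin: 36 mm long (along x), 10 mm wide, from 21 to 29 mm below the origin, with a narrower nose (32 x 7 mm) down to 34 mm. Axes as the bolt.
- rack: Wooden block, 80 x 130 x 50 mm, fixed to the bench, with two slots 44 mm long (its x), 17 mm wide and 44 mm deep at y=+34 and y=-34 mm. Origin: centre of the underside.
- knob_pin: Loose plain pin with a round 26 mm knob instead of a bar and no T-head, in the rack's other slot. Its top is 46 mm above the rack. Not part of the job.
- spacer: Loose steel ring, 44 mm diameter, 16 mm high, with a hole. Not part of the job.
- wrench: Loose open wrench, 200 mm. Not part of the job.
- screwdriver: Loose screwdriver. Not part of the job.
- brush: Loose bench brush. Not part of the job.
- oil_can: Loose grey can, 66 mm diameter, 110 mm high. Not part of the job.

How it is judged:
By the outcome, as a careful person would: the job done as asked, in the order asked, and still so for the second after the job is handed in, with the robot touching nothing.
It also fails if it takes over 72 s, if anything falls off the work surface, if the arm or the gripper's body presses on something with over 40 N, if the wrist force passes 120 N, or if a joint passes its speed limit or range.

## Robot

A 6-joint arm with a two-finger parallel gripper is mounted at the origin on the work surface. World frame = base frame: x ahead of the robot, y to its left, z up, the work surface at z = 0. Lengths are in m, angles in rad, forces in N, time in s.
With the tool pointing down it reaches from about 0.325 to 0.9 m from the base axis. Payload 3.5 kg.
Tool frame: the origin (TCP) lies between the finger pads; the fingertips stand 8 mm ahead of it and the grasp point (between the pads) lies 11 mm behind it; z points along the fingers, x is the direction in which the jaws open and shut, and the axes are right-handed (so a half turn about z gives the same grasp; the last joint's range is limited). The gripper opens to 85 mm and grips with 20 to 120 N. Pads are 22 mm wide; open, the fingers measure 114 mm over their backs; the gripper's body (76 mm by 85 mm) begins 54 mm behind the grasp point. The pads swing forward as they close: fully open they stand 13 mm farther back than shut.
Start: joints at [-1.387, 0.276, -0.026, 1.268, 0, 1.467], TCP at [0.177, -0.599, 0.239] pointing down, gripper open.
Joint ranges: [-3.12, 3.12], [-0.85, 1.88], [-1.08, 1.24], [-1.95, 2.15], [-1.57, 1.53], [-3.14, 3.14]. Speed limits (rad/s): [2.57, 2.57, 3.14, 3.14, 3.14, 3.14].

## Interface

Orientations are given as a rotation vector (axis times angle).
In Python, from rig import arm, eyes, models gives the robot as it stands.
- The arm moves only by the tool jog_arm, never from a script. Its argument "motion" is a list of rows, each a list of 2 entries, a list of its own where there are three numbers: the shift along the world's x, y, z in m, then the turn, a rotation vector about the world's x, y, z in rad. In form: [[[tx, ty, tz], [rx, ry, rz]], ...]. A call has 1 to 20 rows; each row is the pose to reach, as a shift and turn from the pose measured when the call began; what a row does not reach only later rows make up. A row lasts 1/12 s, in which the tool goes at most 41.7 mm and 7.16 degrees, less where a joint would pass 70% of its speed; a pose out of reach is approached as far as the arm can. A call with a gripper value outside its range is refused whole. "claw" is the finger opening in m, from 0 to 0.0854, set as the call begins (left out, the last holds). The fingers move at their own pace and stop on an object; the grip force is fixed at half the most. Time passes only in rows, so rows that repeat a pose let the fingers close. It gives the time, the measured TCP pose, the force and the opening at its end, in the units of the state.
- arm.sense(): the state, without advancing time (a new reading comes with each control period).
- eyes.read_camera(name): name is "scene" or "top"; returns the picture (480x640x3 uint8, red, green, blue); there is no depth.
- eyes.camera_info(name): a dict with "mtx" (3x3 intrinsics, pixels), "distortion" ([k1, k2, p1, p2, k3] as OpenCV has them; the pictures are not rectified), "rvec" (rotation vector, rad) and "tvec" (3), from world to camera coordinates, as OpenCV has them. Camera axes: x right, y down, z forward; pixel columns grow to the right and rows downward; lengths in m; the calibration is good to about 2 mm. A picture is of the moment at which its call begins. camera_info takes no time and is no camera call.
- arm.job_done(): hands the job in, once; it reports no verdict.
Trained networks look in the newest picture that a camera, given by its name, has taken for a name from the list of things; names that differ only in an ending like _2 or _b are one class to them, and where a whole thing is asked for, a point or a joint stands for the part that bears it (a point fixed in the world has none). Each returns a list of dicts, best first, with "confidence" (0 to 1); they miss things now and then, are a little off and sometimes report something else, mostly with a low value. They report only what shows in the picture. A call takes as long as a camera call.
- models.search_frame(camera, target): "position" ([x, y, z] in m, in world coordinates, good to about 4 mm: the middle of the surface that is visible of it).
- models.cut_out(camera, target): "region" (480x640 bool, what is visible of it).
The state is a dict: "t": time; "qpos": joint angles; "dq": joint speeds; "effort": joint torques, N m; "position": TCP position; "tool_rot": TCP orientation; "force": force on the tool from outside, world axes, zero at the start; "moment": the same for the moment, N m; "width": opening from 0.0 (shut) to 1.0 (fully open).
Only numpy, scipy, OpenCV 4.12 (cv2) and the standard library are available. Lean on these libraries where they do the work, as an engineer would, in place of code of your own. Each camera call takes 0.05 s, during which the arm holds its last target.

## Working session

There is one attempt and no reset: what is moved stays moved. The work goes in short steps, Python scripts to look and compute and a tool call to move; the robot and the scene stay as the last step left them, time stands still between calls to the robot, and variables do not carry over. Pictures are saved under pics/ and viewed, and the job is handed in when it is done.

Besides the shell and the picture viewer there is one more tool, called after "Emit:" as a command line: name --argument value ..., lists and objects as JSON in quotes. jog_arm: Moves the arm, as the interface text tells. Its arguments: {"type":"object","properties":{"motion":{"type":"array"},"claw":{"type":"number"}},"required":["motion"]}

```bash
ls; mkdir -p pics
python3 - <<'E'
from rig import arm, eyes, models
import cv2
s=arm.sense(); print(s)
for c in ["scene","top"]:
    im=eyes.read_camera(c); cv2.imwrite(f"pics/{c}0.png",im[:,:,::-1])
    print(c,eyes.camera_info(c))
    for n in ["jig","jig_nest","jig_pin","jig_slot","blank","drill_plate","plate_handle","plate_slot","t_bolt","bolt_handle","rack","knob_pin"]:
        print(n,[(d["position"].round(4) if hasattr(d["position"],"round") else d["position"],round(d["confidence"],2)) for d in models.search_frame(c,n)][:3])
print(arm.sense()["t"])
E
```

```text
pics
{'t': 0.0, 'qpos': array([-1.38737240e+00,  2.77146345e-01, -2.78962037e-02,  1.26802863e+00,
        8.77661160e-07,  1.46739120e+00]), 'dq': array([-0.00107678, -0.00036751, -0.00027853,  0.00056306, -0.00014311,
       -0.00343608]), 'effort': array([-1.04960025e-03, -4.45515060e+01,  2.95200366e+01,  1.64202426e-02,
       -5.23960659e-05, -9.39517051e-07]), 'position': array([ 0.17666516, -0.59870102,  0.2381442 ]), 'tool_rot': array([-2.51489445,  1.88021467,  0.00262354]), 'force': array([0.53953402, 0.29869198, 0.01669393]), 'moment': array([-0.02351921, -0.03158133, -0.02713927]), 'width': 1.0023285355594684}
scene {'mtx': array([[479.82652399,   0.        , 326.96075628],
       [  0.        , 479.82652399, 243.24808873],
       [  0.        ,   0.        ,   1.        ]]), 'distortion': array([-0.12483952,  0.        ,  0.        ,  0.        ,  0.        ]), 'rvec': array([ 2.1493372 ,  0.60206256, -0.27972555]), 'tvec': array([-0.5332987 , -0.07926125,  1.41992441])}
jig [([0.566, -0.0687, 0.0194], 0.89)]
jig_nest [([0.5729, -0.0631, 0.0179], 0.56)]
jig_pin [([0.573
[... 1064 characters left out ...]
 [([0.5632, -0.054, 0.0067], 0.7)]
jig_nest [([0.5671, -0.0521, 0.0125], 0.97), ([0.5092, 0.3348, 0.009], 0.35)]
jig_pin [([0.5639, -0.0519, 0.0087], 0.66)]
jig_slot [([0.5664, -0.0521, 0.0118], 0.68)]
blank [([0.4344, -0.2925, 0.0146], 0.58)]
drill_plate [([0.5042, 0.3366, 0.0125], 0.57)]
plate_handle [([0.5103, 0.3335, 0.0084], 0.75), ([0.5646, -0.0542, 0.0153], 0.39)]
plate_slot [([0.5085, 0.3383, 0.0099], 0.76)]
t_bolt [([0.6008, -0.3189, 0.1022], 0.58)]
bolt_handle [([0.6024, -0.3186, 0.0989], 0.72), ([0.5086, 0.3374, 0.0072], 0.34)]
rack [([0.6069, -0.2853, 0.0497], 0.73), ([0.5087, 0.3371, 0.0099], 0.63)]
knob_pin [([0.5044, 0.332, 0.0117], 0.63), ([0.621, -0.2549, 0.0931], 0.44)]
1.3
```

View pics/top0.png

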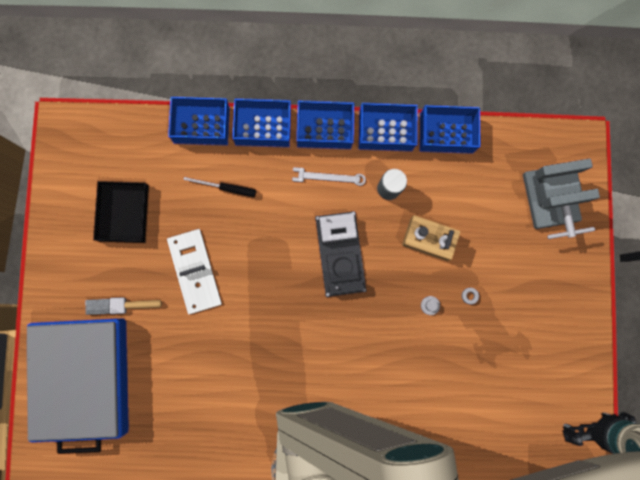

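View pics/scene0.png

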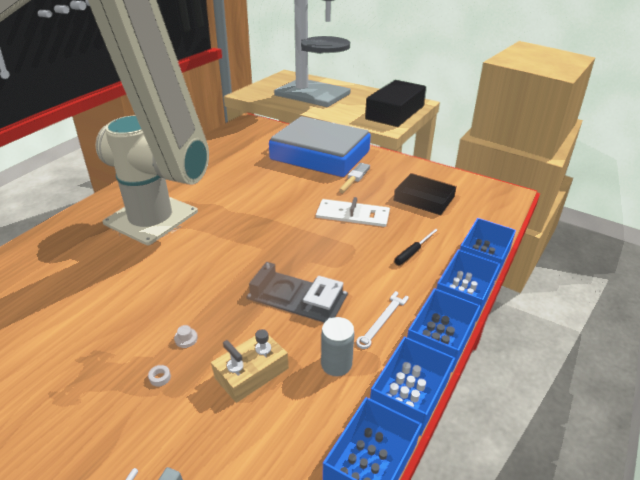

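```bash
cat > h.py <<'E'
import numpy as np, cv2
from rig import arm, eyes, models
def cam(c):
    i=eyes.camera_info(c); return np.array(i["mtx"]),np.array(i["distortion"]),np.array(i["rvec"]),np.array(i["tvec"])
def proj(c,P):
    K,d,r,t=cam(c); return cv2.projectPoints(np.atleast_2d(np.asarray(P,float)),r,t,K,d)[0][:,0]
def unproj(c,uv,z):
    K,d,r,t=cam(c); u=cv2.undistortPoints(np.array(uv,float).reshape(-1,1,2),K,d)[:,0]
    R=cv2.Rodrigues(r)[0]; C=-R.T@t; D=np.c_[u,np.ones(len(u))]@R
    return C+D*((z-C[2])/D[:,2])[:,None]
def crop(c,im,u0,v0,w,h,s,name):
    a=cv2.resize(im[v0:v0+h,u0:u0+w,::-1],None,fx=s,fy=s,interpolation=cv2.INTER_CUBIC); cv2.imwrite(name,a)
E
python3 - <<'E'
from h import *
t=cv2.imread("pics/top0.png")[:,:,::-1]; s=cv2.imread("pics/scene0.png")[:,:,::-1]
def panel(im,boxes,sc):
    return np.vstack([np.hstack([cv2.resize(im[v:v+h,u:u+w,::-1],None,fx=sc,fy=sc,interpolation=cv2.INTER_CUBIC) for u,v,w,h in row]) for row in boxes])
cv2.imwrite("pics/topc.png",panel(t,[[(300,205,80,100),(155,220,80,100)]],5))
cv2.imwrite("pics/topd.png",panel(t,[[(395,205,100,115)]],5))
cv2.imwrite("pics/scec.png",panel(s,[[(240,255,120,75)],[(300,190,120,45)]],5)) 
cv2.imwrite("pics/sced.png",panel(s,[[(140,315,160,100)]],5))
E
```

```text
(no output)
```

View pics/topc.png

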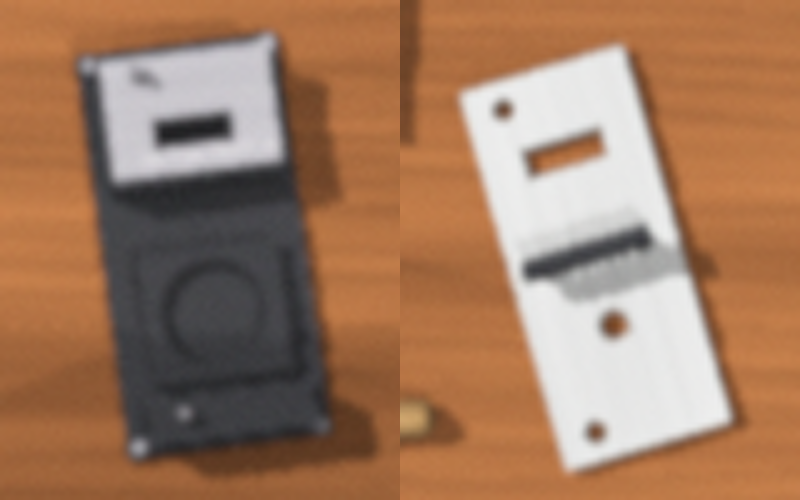

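View pics/topd.png

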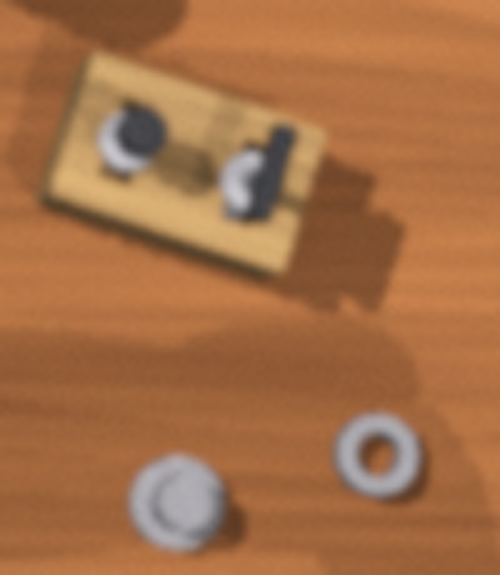

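View pics/scec.png

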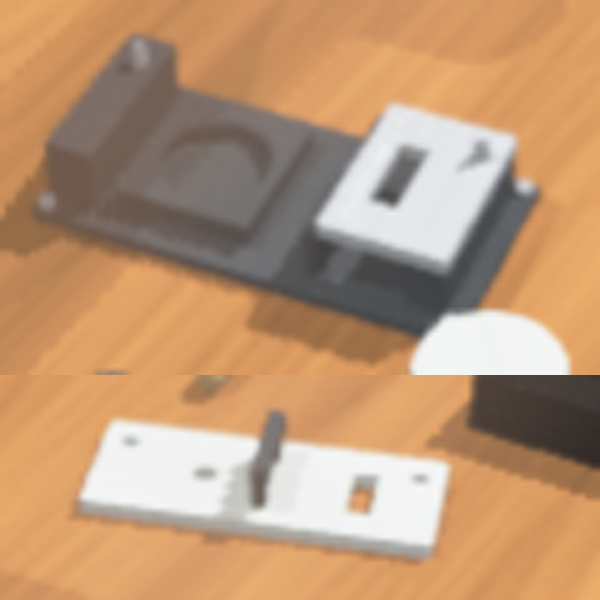

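View pics/sced.png

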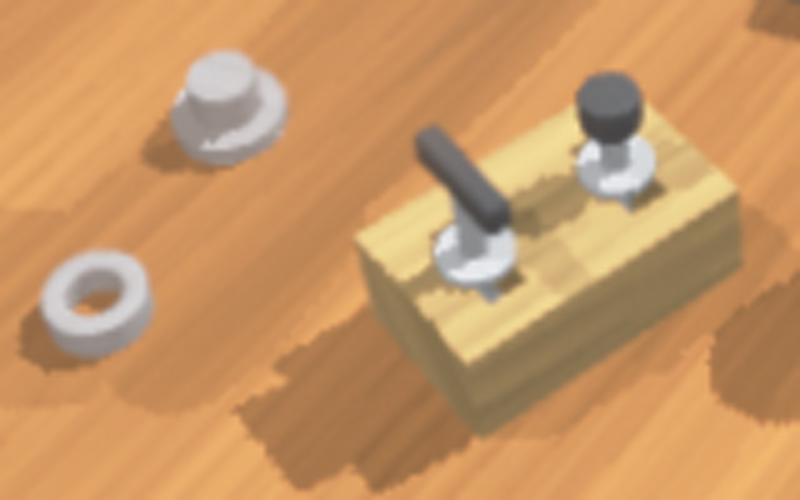

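```bash
cat > fit.py <<'E'
from h import *
from scipy.optimize import least_squares
from scipy.ndimage import map_coordinates, gaussian_filter
def rect(x0,x1,y0,y1,z): 
    c=[(x0,y0,z),(x1,y0,z),(x1,y1,z),(x0,y1,z)]; return [(c[i],c[(i+1)%4]) for i in range(4)]
def circ(x,y,r,z,n=36):
    a=np.linspace(0,2*np.pi,n+1); p=[(x+r*np.cos(b),y+r*np.sin(b),z) for b in a]; return list(zip(p[:-1],p[1:]))
def T(p,P):
    c,s=np.cos(p[2]),np.sin(p[2]); P=np.asarray(P,float)
    return np.c_[p[0]+c*P[:,0]-s*P[:,1],p[1]+s*P[:,0]+c*P[:,1],P[:,2]]
def samples(segs,step=.003):
    A=[];B=[]
    for a,b in segs:
        a=np.array(a);b=np.array(b);n=max(1,int(np.linalg.norm(b-a)/step))
        for k in range(n):
            f=(k+.5)/n;A.append(a+f*(b-a));B.append(a+f*(b-a)+(b-a)/np.linalg.norm(b-a)*1e-3)
    return np.array(A),np.array(B)
def fit(ims,segs,p0,search=4,iters=8,yaw=True,verbose=True):
    """ims: {cam:img}, segs {cam:[segs]}"""
    p=np.array(p0,float)
    L={}
    for c,im in ims.items():
        L[c]=gaussian_filter(im.astype(float).mean(2),.6)
    for it in range(iters):
        w=max(1.5,search*(1-it/iters*.7)); obs={}
        for c in ims:
            A,B=samples(segs[c]); a=proj(c,T(p,A));b=proj(c,T(p,B))
            d=b-a; d/=np.linalg.norm(d,axis=1)[:,None]; n=np.c_[-d[:,1],d[:,0]]
            s=np.arange(-w,w+.01,.25)
            X=a[:,None]+s[None,:,None]*n[:,None]
            v=map_coordinates(L[c],[X[...,1],X[...,0]],order=1)
            g=np.abs(np.gradient(v,axis=1))/.25
            k=g.argmax(1); m=g.max(1)
            ok=(m>8)&(k>0)&(k<len(s)-1)
            obs[c]=(A,a,n,s[k],ok)
        def res(q):
            r=[]
            for c,(A,a,n,k,ok) in obs.items():
                u=proj(c,T(q,A)); e=((u-a)*n).sum(1)-k; r.append(e[ok])
            return np.concatenate(r)
        if yaw: p=least_squares(res,p,loss="soft_l1",f_scale=.4,x_scale=[.01,.01,.1]).x
        else: p[:2]=least_squares(lambda q:res([q[0],q[1],0]),p[:2],loss="soft_l1",f_scale=.4,x_scale=.01).x
    e=res(p)
    if verbose: print("pose",p.round(4),"deg",np.degrees(p[2]).round(2),"n",len(e),"med|e|",np.median(abs(e)).round(3))
    return p
def draw(c,im,segs,p,box,s,name):
    u0,v0,w,h=box
    a=cv2.resize(im[v0:v0+h,u0:u0+w,::-1],None,fx=s,fy=s,interpolation=cv2.INTER_CUBIC)
    for q,r in segs:
        uv=((proj(c,T(p,[q,r]))-[u0,v0]+.5)*s).astype(int)
        cv2.line(a,tuple(map(int,uv[0])),tuple(map(int,uv[1])),(0,0,255),1)
    cv2.imwrite(name,a)
JT=rect(-.11,.11,-.055,.055,.0); 
TOPR=rect(.036,.100,-.045,.045,.044); SLOT=rect(.0505,.0655,-.021,.021,.044)
NEST=circ(-.038,0,.0265,.020)
PO=rect(-.105,.105,-.045,.045,.010); PS=rect(.05,.066,-.022,.022,.01); PH=circ(-.038,0,.008,.01,16)+circ(.09,.025,.006,.01,12)+circ(-.09,.025,.006,.01,12)
BF=circ(0,0,.025,.010); BH=circ(0,0,.015,.030)
E
python3 - <<'E'
from fit import *
t=cv2.imread("pics/top0.png")[:,:,::-1]; s=cv2.imread("pics/scene0.png")[:,:,::-1]
off=np.array([300,205])
f=lambda x,o:(np.array(x)+.5)/5-.5+np.array(o)
sl=unproj("top",f([(193,130)],(300,205)),.044)[0];ns=unproj("top",f([(212,313)],(300,205)),.02)[0]
print(sl,ns,np.linalg.norm(sl-ns))
d=sl-ns;y=np.arctan2(d[1],d[0]);p0=[ns[0]+.038*np.cos(y),ns[1]+.038*np.sin(y),y];print(p0)
for cs in (["top"],["scene"],["top","scene"]):
    I={c:{"top":t,"scene":s}[c] for c in cs}
    p=fit(I,{"top":TOPR+SLOT+NEST,"scene":TOPR+SLOT},p0)
draw("top",t,TOPR+SLOT+NEST,p,(300,205,80,100),5,"pics/j1.png");draw("scene",s,TOPR+SLOT+NEST,p,(240,255,120,75),5,"pics/j2.png")
a=unproj("top",f([(563,325),(103+400,110)],(155-80,220)),.01);d=a[1]-a[0]
hh=unproj("top",f([(503,110),(595,432)],(75,220)),.01); print(hh,np.linalg.norm(hh[0]-hh[1]))
d=hh[0]-hh[1];y=np.arctan2(d[1],d[0]);m=hh.mean(0);p0=[m[0]+.025*np.sin(y),m[1]-.025*np.cos(y),y]
for cs in (["top"],["scene"],["top","scene"]):
    I={c:{"top":t,"scene":s}[c] for c in cs}
    p=fit(I,{"top":PO+PS+PH,"scene":PO+PS},p0)
draw("top",t,PO+PS+PH,p,(155,220,80,100),5,"pics/p1.png");draw("scene",s,PO+PS+PH,p,(300,190,120,45),5,"pics/p2.png")
b=unproj("top",f([(187,500)],(395,205)),.03)[0];p0=[b[0],b[1],0];print(p0)
for cs in (["top"],["scene"],["top","scene"]):
    I={c:{"top":t,"scene":s}[c] for c in cs}
    p=fit(I,{"top":BF+BH,"scene":BH},p0,search=3,yaw=False)
draw("top",t,BF+BH,p,(395,260,80,60),5,"pics/b1.png");draw("scene",s,BF+BH,p,(150,315,80,60),5,"pics/b2.png")
for n in "jpb":
    A=cv2.imread(f"pics/{n}1.png");B=cv2.imread(f"pics/{n}2.png")
    h=max(A.shape[0],B.shape[0]);z=lambda a:cv2.copyMakeBorder(a,0,h-a.shape[0],0,0,0)
    q=np.hstack([z(A),z(B)]); 
    cv2.imwrite(f"pics/{n}12.png",cv2.resize(q,None,fx=min(1,800/q.shape[1]),fy=min(1,800/q.shape[1])))
E
```

```text
[ 0.62556696 -0.04458117  0.044     ] [ 0.53068361 -0.05846544  0.02      ] 0.09885152543870597
[np.float64(0.5682831881017498), np.float64(-0.05296349598020235), np.float64(0.1452986325643774)]
pose [ 0.5686 -0.0544  0.1705] deg 9.77 n 141 med|e| 0.312
pose [ 0.5685 -0.0517  0.1581] deg 9.06 n 140 med|e| 0.372
pose [ 0.5684 -0.0526  0.1561] deg 8.94 n 281 med|e| 0.384
[[0.58687607 0.39037555 0.01      ]
 [0.4166627  0.3325047  0.01      ]] 0.17978215912216403
pose [0.51   0.3378 0.3282] deg 18.8 n 276 med|e| 0.375
pose [0.5095 0.3394 0.3263] deg 18.69 n 234 med|e| 0.256
pose [0.5099 0.3381 0.3279] deg 18.79 n 511 med|e| 0.309
[np.float64(0.4378551061688636), np.float64(-0.2982295707548515), 0]
pose [ 0.4368 -0.2982  0.    ] deg 0.0 n 50 med|e| 0.241
pose [ 0.4354 -0.2955  0.    ] deg 0.0 n 36 med|e| 0.235
pose [ 0.436  -0.2962  0.    ] deg 0.0 n 87 med|e| 0.254
```

View pics/j12.png

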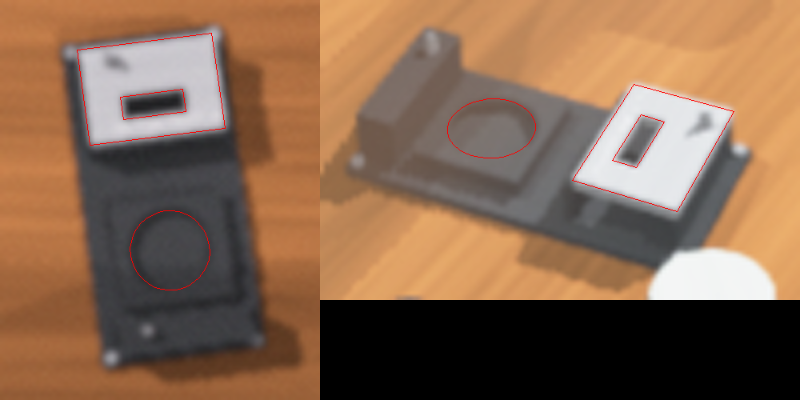

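View pics/p12.png

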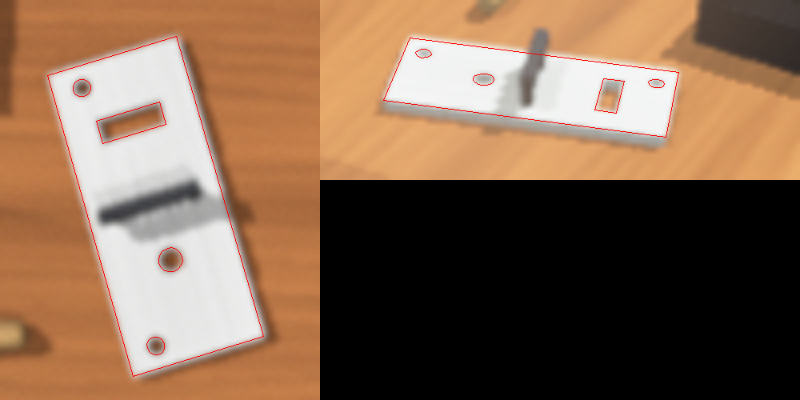

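View pics/b12.png

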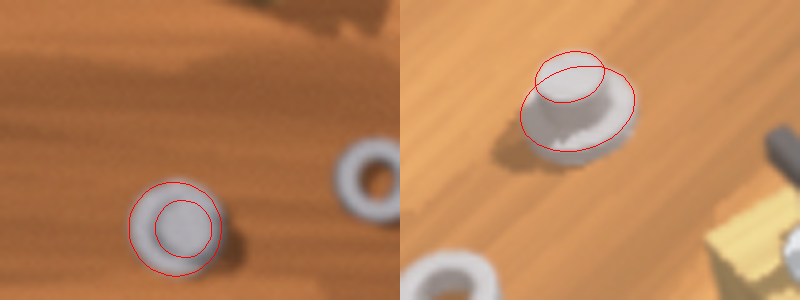

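```bash
cat >> fit.py <<'E'
JBASE=rect(-.11,.11,-.055,.055,.008); BACK=rect(-.105,-.080,-.045,.045,.044)
JS={"top":TOPR+SLOT+NEST+JBASE,"scene":TOPR+SLOT+JBASE[0:1]+BACK[1:3]}
RK=rect(-.04,.04,-.065,.065,.05); HB=rect(-.026,.026,-.006,.006,.054)
E
python3 - <<'E'
from fit import *
t=cv2.imread("pics/top0.png")[:,:,::-1]; s=cv2.imread("pics/scene0.png")[:,:,::-1]
def both(S,p0,**k):
    for cs in (["top"],["scene"],["top","scene"]):
        p=fit({c:{"top":t,"scene":s}[c] for c in cs},S,p0,**k)
    return p
p=both(JS,[.5684,-.0535,.16],search=3)
draw("top",t,TOPR+SLOT+NEST+JBASE+BACK,p,(300,205,80,100),4,"pics/j1.png");draw("scene",s,TOPR+SLOT+NEST+JBASE+BACK,p,(240,255,120,75),4,"pics/j2.png")
f=lambda x,o:(np.array(x)+.5)/5-.5+np.array(o)
c=unproj("top",f([(90,52),(325,128),(283,275),(47,198)],(395,205)),.05); print(c)
m=c.mean(0); d=(c[0]-c[3])+(c[1]-c[2]); y=np.arctan2(d[1],d[0])
r=both({"top":RK,"scene":RK},[m[0],m[1],y])
h=unproj("top",f([(285,130),(260,213)],(395,205)),.104);m=h.mean(0);d=h[0]-h[1];y=np.arctan2(d[1],d[0]);print(h,np.linalg.norm(h[0]-h[1]))
H=[(tuple(np.add(a,(0,0,.05))),tuple(np.add(b,(0,0,.05)))) for a,b in HB]
b=both({"top":H,"scene":H},[m[0],m[1],y],search=3)
print("bolt in rack frame",np.linalg.inv(np.array([[np.cos(r[2]),-np.sin(r[2])],[np.sin(r[2]),np.cos(r[2])]]))@(b[:2]-r[:2]),np.degrees(b[2]-r[2]))
RS=rect(-.022,.022,-.0425,-.0255,.05)
draw("top",t,RK+RS,r,(395,205,80,60),5,"pics/r1.png");draw("scene",s,RK+RS,r,(200,315,100,90),4,"pics/r2.png")
draw("top",t,H,b,(395,205,80,60),5,"pics/h1.png");draw("scene",s,H,b,(200,315,100,90),4,"pics/h2.png")
for n in "jrh":
    A=cv2.imread(f"pics/{n}1.png");B=cv2.imread(f"pics/{n}2.png")
    h=max(A.shape[0],B.shape[0]);z=lambda a:cv2.copyMakeBorder(a,0,h-a.shape[0],0,0,0)
    cv2.imwrite(f"pics/{n}b.png",np.hstack([z(A),z(B)]))
E
```

```text
pose [ 0.5679 -0.0536  0.1619] deg 9.27 n 265 med|e| 0.288
pose [ 0.57   -0.0578  0.2241] deg 12.84 n 178 med|e| 0.5
pose [ 0.5683 -0.0532  0.1632] deg 9.35 n 406 med|e| 0.334
[[ 0.67253383 -0.24077335  0.05      ]
 [ 0.63575418 -0.36656415  0.05      ]
 [ 0.55691903 -0.34411816  0.05      ]
 [ 0.59399399 -0.21858824  0.05      ]]
pose [ 0.6153 -0.2935 -0.3026] deg -17.34 n 134 med|e| 0.193Traceback (most recent call last):
  File "<stdin>", line 12, in <module>
  File "<stdin>", line 5, in both
  File "fit.py", line 41, in fit
    if yaw: p=least_squares(res,p,loss="soft_l1",f_scale=.4,x_scale=[.01,.01,.1]).x
              ~~~~~~~~~~~~~^^^^^^^^^^^^^^^^^^^^^^^^^^^^^^^^^^^^^^^^^^^^^^^^^^^^^^
    return func(*args, **kwargs)
    vector_fun = VectorFunction(
        fun_wrapped,
    ...<6 lines>...
        workers=workers
    )
    self._update_fun()
    ~~~~~~~~~~~~~~~~^^
    self.f = self.fun_wrapped(xp_copy(self.x))
             ~~~~~~~~~~~~~~~~^^^^^^^^^^^^^^^^^
    return np.atleast_1d(self.fun(x))
                         ~~~~~~~~^^^
    return self.f(x, *self.args, **self.kwargs)
           ~~~~~~^^^^^^^^^^^^^^^^^^^^^^^^^^^^^^
  File "fit.py", line 39, in res
    u=proj(c,T(q,A)); e=((u-a)*n).sum(1)-k; r.append(e[ok])
  File "h.py", line 6, in proj
    K,d,r,t=cam(c); return cv2.projectPoints(np.atleast_2d(np.asarray(P,float)),r,t,K,d)[0][:,0]
            ~~~^^^
  File "h.py", line 4, in cam
    i=eyes.camera_info(c); return np.array(i["mtx"]),np.array(i["distortion"]),np.array(i["rvec"]),np.array(i["tvec"])
ValueError: time passes only in moves, steps and waits
```

Too many camera_info calls; cache it.

```bash
sed -i 's/^def cam(c):/import functools\n@functools.cache\ndef cam(c):/' h.py
python3 - <<'E'
from fit import *
t=cv2.imread("pics/top0.png")[:,:,::-1]; s=cv2.imread("pics/scene0.png")[:,:,::-1]
def both(S,p0,**k):
    for cs in (["top"],["scene"],["top","scene"]):
        p=fit({c:{"top":t,"scene":s}[c] for c in cs},S,p0,**k)
    return p
p=both(JS,[.5684,-.0535,.16],search=3)
draw("top",t,TOPR+SLOT+NEST+JBASE+BACK,p,(300,205,80,100),4,"pics/j1.png");draw("scene",s,TOPR+SLOT+NEST+JBASE+BACK,p,(240,255,120,75),4,"pics/j2.png")
f=lambda x,o:(np.array(x)+.5)/5-.5+np.array(o)
r=both({"top":RK,"scene":RK},[.6153,-.2935,-.3026])
h=unproj("top",f([(285,130),(260,213)],(395,205)),.104);m=h.mean(0);d=h[0]-h[1];y=np.arctan2(d[1],d[0]);print(h,np.linalg.norm(h[0]-h[1]))
H=[(tuple(np.add(a,(0,0,.05))),tuple(np.add(b,(0,0,.05)))) for a,b in HB]
b=both({"top":H,"scene":H},[m[0],m[1],y],search=3)
print("bolt in rack frame",np.linalg.inv(np.array([[np.cos(r[2]),-np.sin(r[2])],[np.sin(r[2]),np.cos(r[2])]]))@(b[:2]-r[:2]),np.degrees(b[2]-r[2]))
RS=rect(-.022,.022,-.0425,-.0255,.05)
draw("top",t,RK+RS,r,(395,205,80,60),5,"pics/r1.png");draw("scene",s,RK+RS,r,(200,315,100,90),4,"pics/r2.png")
draw("top",t,H,b,(395,205,80,60),5,"pics/h1.png");draw("scene",s,H,b,(200,315,100,90),4,"pics/h2.png")
for n in "jrh":
    A=cv2.imread(f"pics/{n}1.png");B=cv2.imread(f"pics/{n}2.png")
    h=max(A.shape[0],B.shape[0]);z=lambda a:cv2.copyMakeBorder(a,0,h-a.shape[0],0,0,0)
    cv2.imwrite(f"pics/{n}b.png",np.hstack([z(A),z(B)]))
print(arm.sense()["t"])
E
```

```text
pose [ 0.5679 -0.0536  0.1619] deg 9.27 n 265 med|e| 0.288
pose [ 0.57   -0.0578  0.2241] deg 12.84 n 178 med|e| 0.5
pose [ 0.5683 -0.0532  0.1632] deg 9.35 n 406 med|e| 0.334
pose [ 0.6153 -0.2936 -0.3028] deg -17.35 n 134 med|e| 0.194
pose [ 0.6145 -0.2908 -0.301 ] deg -17.25 n 119 med|e| 0.187
pose [ 0.6149 -0.2921 -0.3031] deg -17.36 n 251 med|e| 0.33
[[ 0.62669928 -0.33130398  0.104     ]
 [ 0.58362312 -0.31844916  0.104     ]] 0.04495332509703322
pose [ 0.6028 -0.3233 -0.3139] deg -17.99 n 42 med|e| 0.404
pose [ 0.6045 -0.3265 -0.3553] deg -20.36 n 36 med|e| 0.511
pose [ 0.6036 -0.3245 -0.3047] deg -17.46 n 64 med|e| 0.252
bolt in rack frame [-0.00107071 -0.03433223] -0.09492070967186945
1.3
```

View pics/jb.png

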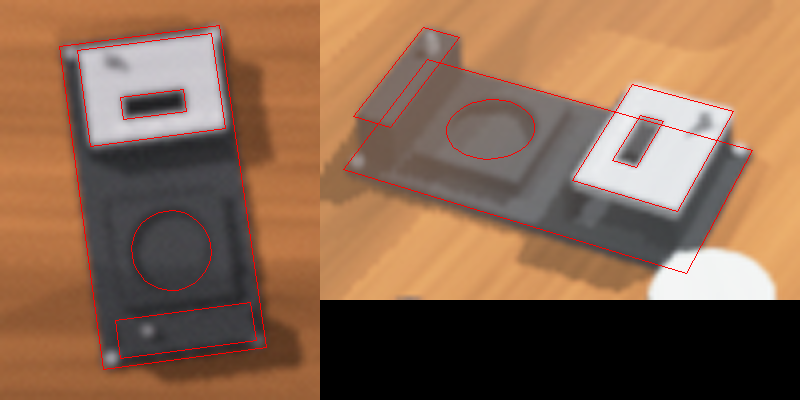

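View pics/rb.png

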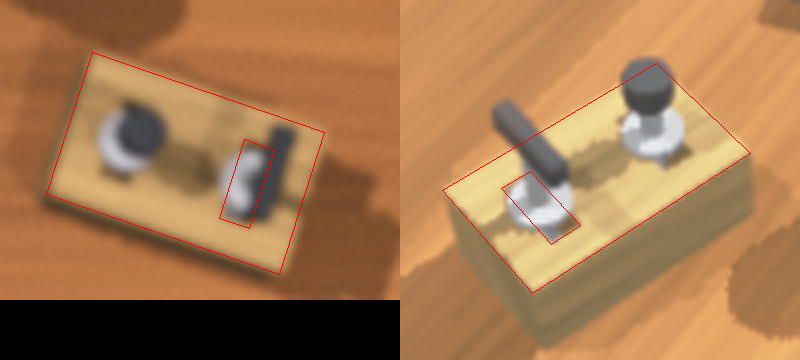

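View pics/hb.png

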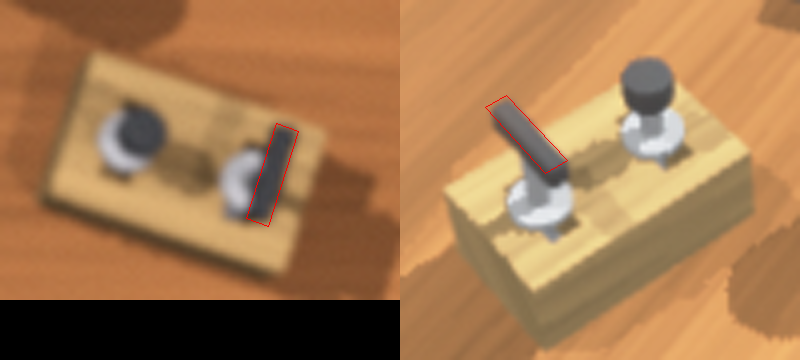

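Emit:
jog_arm --motion '[[[0.2593, 0.302, -0.138], [0, 0, -0.124]], [[0.2593, 0.302, -0.138], [0, 0, -0.124]], [[0.2593, 0.302, -0.138], [0, 0, -0.124]], [[0.2593, 0.302, -0.138], [0, 0, -0.124]], [[0.2593, 0.302, -0.138], [0, 0, -0.124]], [[0.2593, 0.302, -0.138], [0, 0, -0.124]], [[0.2593, 0.302, -0.138], [0, 0, -0.124]], [[0.2593, 0.302, -0.138], [0, 0, -0.124]], [[0.2593, 0.302, -0.138], [0, 0, -0.124]], [[0.2593, 0.302, -0.138], [0, 0, -0.124]], [[0.2593, 0.302, -0.138], [0, 0, -0.124]], [[0.2593, 0.302, -0.138], [0, 0, -0.124]], [[0.2593, 0.302, -0.138], [0, 0, -0.124]], [[0.2593, 0.302, -0.138], [0, 0, -0.124]]]' --claw 0.06

```text
t: 2.47
position: [0.436, -0.2989, 0.1021]
tool_rot: [2.393, -2.035, 0.002]
force: [0.2, -0.1, -0.2]
width: 0.702
```

```bash
cat > snap.py <<'E'
import sys
from fit import *
def shot(tag): 
    o={}
    for c in ("top","scene"):
        o[c]=eyes.read_camera(c); cv2.imwrite(f"pics/{c}_{tag}.png",o[c][:,:,::-1])
    return o
def pair(o,boxes,marks,name,s=4):
    P=[]
    for c in ("top","scene"):
        u0,v0,w,h=boxes[c]; a=cv2.resize(o[c][v0:v0+h,u0:u0+w,::-1],None,fx=s,fy=s,interpolation=cv2.INTER_CUBIC)
        for m in marks:
            u=((proj(c,[m])[0]-[u0,v0]+.5)*s).astype(int); cv2.drawMarker(a,tuple(map(int,u)),(0,0,255),cv2.MARKER_CROSS,14,1)
        P.append(a)
    h=max(a.shape[0] for a in P)
    cv2.imwrite(name,np.hstack([cv2.copyMakeBorder(a,0,h-a.shape[0],0,0,0) for a in P]))
E
python3 - <<'E'
from snap import *
o=shot("1"); st=arm.sense(); print(st["position"],st["qpos"].round(3))
P=st["position"]
pair(o,{"top":(380,230,100,120),"scene":(130,250,100,130)},[P,P+[0,0,-.008],(.436,-.2965,.03)],"pics/g1.png")
E
```

```text
[ 0.43586066 -0.29923257  0.10215766] [-0.724  0.22  -0.41   0.939 -0.     2.257]
```

View pics/g1.png

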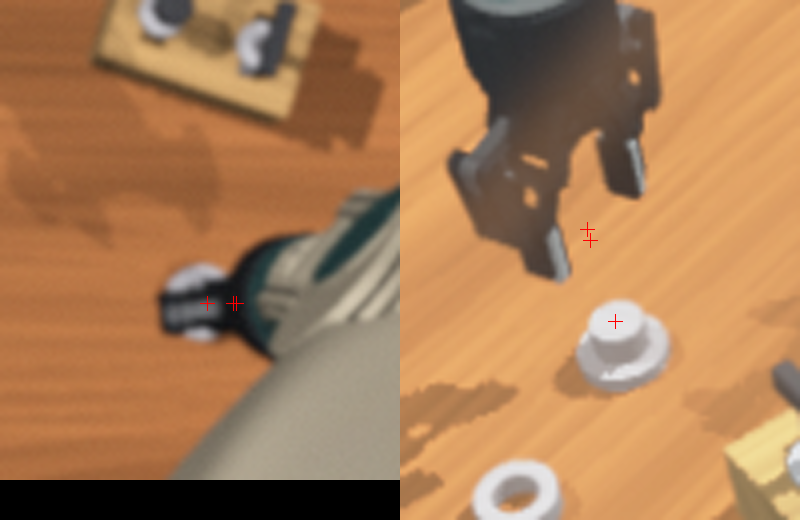

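Emit:
jog_arm --motion '[[[0.0, 0.0027, -0.035], [0, 0, 0]], [[0.0, 0.0027, -0.065], [0, 0, 0]], [[0.0, 0.0027, -0.079], [0, 0, 0]], [[0.0, 0.0027, -0.079], [0, 0, 0]], [[0.0, 0.0027, -0.079], [0, 0, 0]]]'

```text
t: 2.98
position: [0.4349, -0.2972, 0.0229]
tool_rot: [2.39, -2.038, 0.001]
force: [0.5, -1.0, 0.3]
width: 0.7
```

Run:
```python
from snap import *
o=shot("2"); st=arm.sense(); print(st["position"],st["force"])
P=st["position"]
pair(o,{"top":(380,230,100,120),"scene":(130,270,100,130)},[P+[0,0,-.008],(.436,-.2965,.03)],"pics/g2.png")
```

```text
[ 0.43667075 -0.29816905  0.02462442] [ 0.38761905 -0.12637994 -0.25635136]
```

View pics/g2.png

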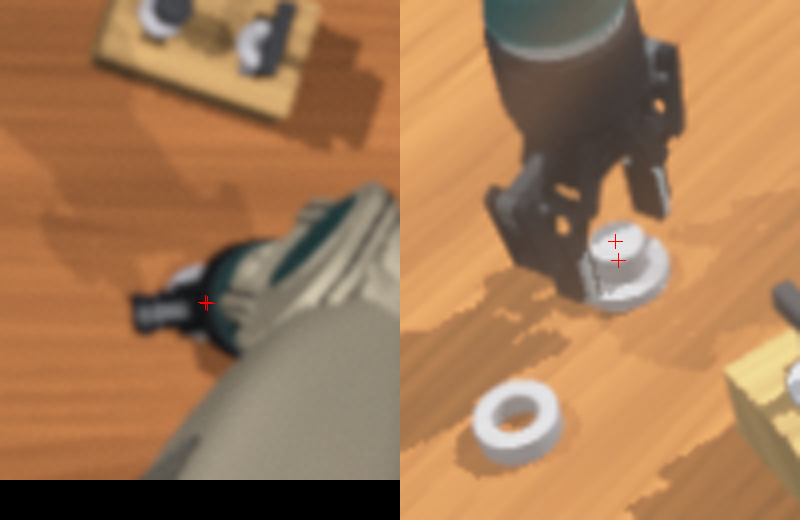

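Emit:
jog_arm --motion '[[[0, 0, 0], [0, 0, 0]], [[0, 0, 0], [0, 0, 0]], [[0, 0, 0], [0, 0, 0]], [[0, 0, 0], [0, 0, 0]], [[0, 0, 0], [0, 0, 0]], [[0, 0, 0], [0, 0, 0]], [[0, 0, 0], [0, 0, 0]]]' --claw 0.0

```text
t: 3.67
position: [0.4377, -0.2988, 0.0265]
tool_rot: [2.391, -2.037, 0.011]
force: [-0.4, 1.3, 7.2]
width: 0.31
```

Run:
```python
from snap import *
o=shot("3"); st=arm.sense(); print(st["position"],st["force"],st["width"],st["tool_rot"])
P=st["position"]
pair(o,{"top":(380,230,100,120),"scene":(130,270,100,130)},[],"pics/g3.png")
```

```text
[ 0.43777787 -0.29888692  0.02651984] [-1.20656048  0.7878147   7.83646716] 0.3110830259108801 [ 2.39112783 -2.03714885  0.0115233 ]
```

View pics/g3.png

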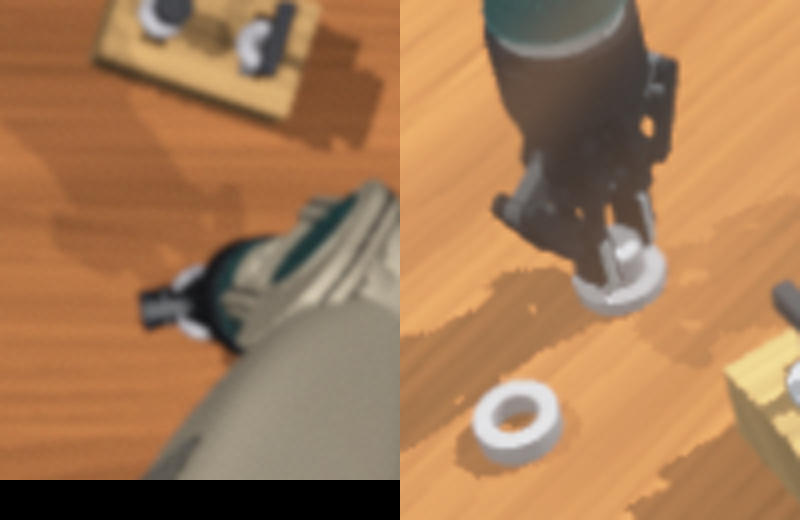

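Emit:
jog_arm --motion '[[[0, 0, 0.02], [0, 0, 0]], [[0, 0, 0.05], [0, 0, 0]], [[0, 0, 0.08], [0, 0, 0]], [[0, 0, 0.08], [0, 0, 0]], [[0, 0, 0.08], [0, 0, 0]]]'

```text
t: 4.18
position: [0.4393, -0.3002, 0.1087]
tool_rot: [2.391, -2.037, 0.02]
force: [0.8, -0.1, -3.7]
width: 0.314
```

Run:
```python
from snap import *
o=shot("4"); st=arm.sense(); print(st["position"],st["force"],st["width"],st["tool_rot"])
P=st["position"]
pair(o,{"top":(380,230,100,120),"scene":(130,250,100,130)},[],"pics/g4.png")
```

```text
[ 0.43693081 -0.2980965   0.10557978] [-0.4376254   0.06767237 -3.54983568] 0.3146030800128627 [ 2.39124315 -2.03696955  0.00854261]
```

View pics/g4.png

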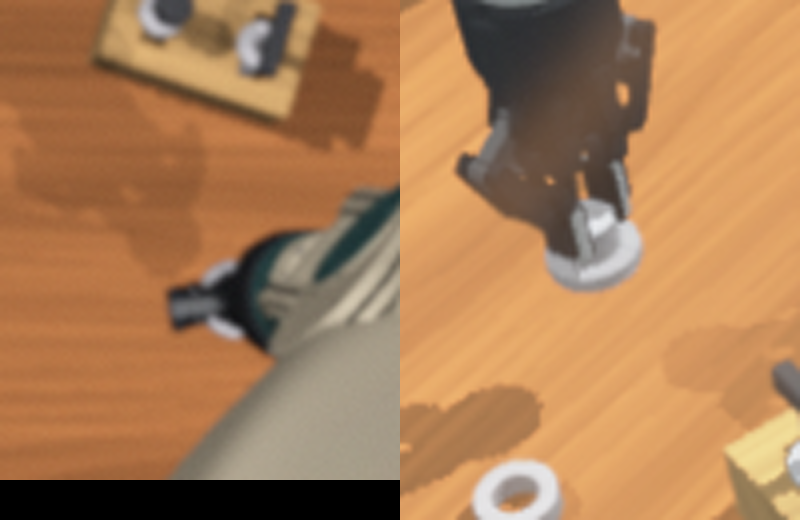

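Emit:
jog_arm --motion '[[[0.095, 0.2366, 0], [0, 0, 0]], [[0.095, 0.2366, 0], [0, 0, 0]], [[0.095, 0.2366, 0], [0, 0, 0]], [[0.095, 0.2366, 0], [0, 0, 0]], [[0.095, 0.2366, 0], [0, 0, 0]], [[0.095, 0.2366, 0], [0, 0, 0]], [[0.095, 0.2366, 0], [0, 0, 0]], [[0.095, 0.2366, 0], [0, 0, 0]], [[0.095, 0.2366, 0], [0, 0, 0]], [[0.095, 0.2366, 0], [0, 0, 0]]]'

```text
t: 5.12
position: [0.5305, -0.0622, 0.1043]
tool_rot: [2.389, -2.037, 0.005]
force: [-0.2, -0.2, -3.4]
width: 0.308
```

Run:
```python
from snap import *
o=shot("5"); st=arm.sense(); print(st["position"],st["force"],st["width"],st["tool_rot"],st["qpos"].round(3))
P=st["position"]
pair(o,{"top":(290,220,100,120),"scene":(210,200,100,130)},[],"pics/g5.png")
```

```text
[ 0.5309184  -0.06275083  0.10490496] [ 0.14911446 -0.22270486 -3.71776546] 0.3103150810766736 [ 2.38813157 -2.03900469  0.00661998] [-0.237  0.226 -0.396  0.946 -0.003  2.747]
```

View pics/g5.png

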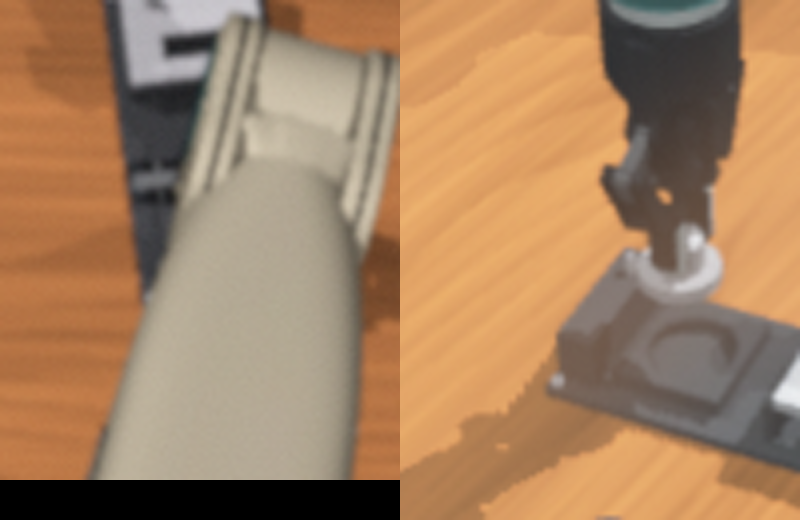

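```bash
cat > bl.py <<'E'
from snap import *
def held(im,zb,p0,name=None,box=(250,235,60,80),search=3):
    R=cv2.Rodrigues(cam("scene")[2])[0]; C=-R.T@cam("scene")[3]
    a0=np.arctan2(C[1]-p0[1],C[0]-p0[0])
    def arc(r,z,lo,hi,n=24):
        a=a0+np.linspace(lo,hi,n); p=[(r*np.cos(b),r*np.sin(b),z) for b in a]; return list(zip(p[:-1],p[1:]))
    S=arc(.025,zb,-1.5,1.5)+arc(.025,zb+.01,-2.0,-1.4,8)+arc(.025,zb+.01,1.4,2.0,8)
    p=fit({"scene":im},{"scene":S},[p0[0],p0[1],0],search=search,yaw=False)
    if name: draw("scene",im,S,p,box,8,name)
    return p
E
python3 - <<'E'
from bl import *
im=cv2.imread("pics/scene_5.png")[:,:,::-1]
for zb in (.077,.079,.081): held(im,zb,(.531,-.0615),"pics/f5.png",search=4)
im4=cv2.imread("pics/scene_4.png")[:,:,::-1]
held(im4,.0795,(.437,-.2975),search=4)
s=cv2.imread("pics/scene0.png")[:,:,::-1]
n=fit({"scene":s},{"scene":NEST},[.5305,-.0575,0],search=3,yaw=False) if 0 else None
A=np.linspace(0,2*np.pi,37)
for z,r in((.02,.0265),):
    C=circ(0,0,r,z); n=fit({"scene":s},{"scene":C},[.531,-.0585,0],search=3,yaw=False); draw("scene",s,C,n,(250,255,80,60),8,"pics/n5.png")
C=circ(0,0,.0265,.02); t=cv2.imread("pics/top0.png")[:,:,::-1]; n=fit({"top":t},{"top":C},[.531,-.0595,0],search=3,yaw=False)
# jig from scene only w/ white top
fit({"scene":s},{"scene":TOPR+SLOT},[.5684,-.0532,.162]);fit({"top":t},{"top":TOPR+SLOT+NEST},[.5684,-.0532,.162])
E
```

```text
pose [ 0.5207 -0.0549  0.    ] deg 0.0 n 28 med|e| 0.327
pose [ 0.5221 -0.0568  0.    ] deg 0.0 n 28 med|e| 0.386
pose [ 0.5233 -0.0591  0.    ] deg 0.0 n 31 med|e| 0.444
pose [ 0.4273 -0.2922  0.    ] deg 0.0 n 27 med|e| 0.243
pose [ 0.532  -0.0578  0.    ] deg 0.0 n 12 med|e| 0.135
pose [ 0.5278 -0.0649  0.    ] deg 0.0 n 7 med|e| 0.149
pose [ 0.5685 -0.0517  0.1592] deg 9.12 n 140 med|e| 0.417
pose [ 0.5686 -0.0545  0.1711] deg 9.81 n 141 med|e| 0.307
```

View pics/f5.png

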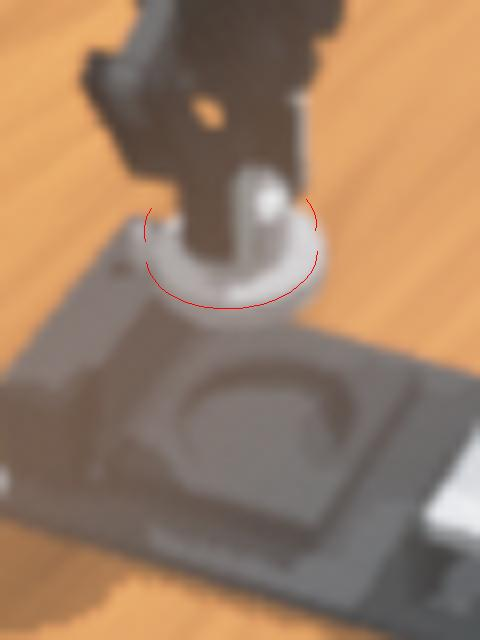

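View pics/n5.png

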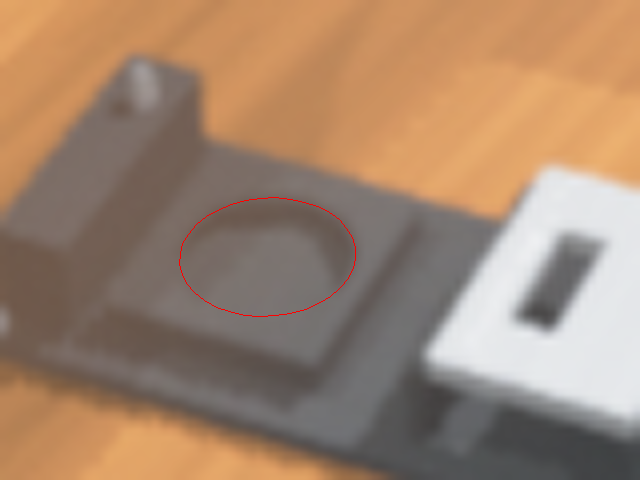

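Run:
```python
from bl import *
im=cv2.imread("pics/scene_5.png")[:,:,::-1]
zb=.079
S=circ(0,0,.025,zb)+circ(0,0,.025,zb+.01)+circ(0,0,.015,zb+.03)
draw("scene",im,S,[.531,-.0615,0],(250,235,60,60),10,"pics/f5.png")
```

```text
(no output)
```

View pics/f5.png

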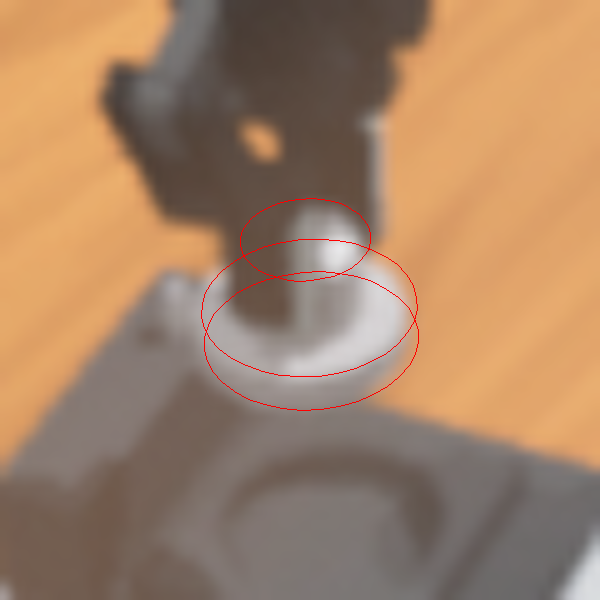

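Run:
```python
from bl import *
J=proj("scene",[(.531,-.06,.03),(.541,-.06,.03),(.531,-.05,.03),(.531,-.06,.04)]);print((J[1:]-J[0]).round(2))
for k in ("scene0","scene_2","scene_3"):
    im=cv2.imread(f"pics/{k}.png")[:,:,::-1]
    p=held(im,0.0,(.436,-.2965),f"pics/q_{k}.png",(155,320,60,60),search=2.5)
q=np.hstack([cv2.resize(cv2.imread(f"pics/q_{k}.png"),(266,266)) for k in ("scene0","scene_2","scene_3")]);cv2.imwrite("pics/q.png",q)
```

```text
[[ 3.43  1.48]
 [ 2.39 -2.36]
 [-0.18 -3.13]]
pose [ 0.4277 -0.2912  0.    ] deg 0.0 n 29 med|e| 0.331
pose [ 0.4284 -0.2897  0.    ] deg 0.0 n 29 med|e| 0.246
pose [ 0.4288 -0.294   0.    ] deg 0.0 n 30 med|e| 0.245
```

View pics/q.png

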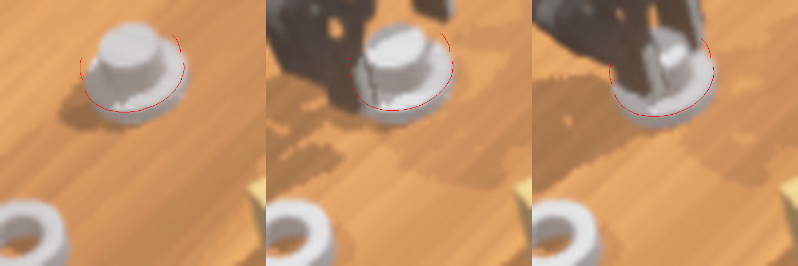

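Emit:
jog_arm --motion '[[[0.0015, 0.0047, -0.02], [0, 0, 0]], [[0.0015, 0.0047, -0.045], [0, 0, 0]], [[0.0015, 0.0047, -0.045], [0, 0, 0]], [[0.0015, 0.0047, -0.045], [0, 0, 0]], [[0.0015, 0.0047, -0.045], [0, 0, 0]]]'

```text
t: 5.63
position: [0.5326, -0.0589, 0.0606]
tool_rot: [2.387, -2.041, 0.007]
force: [-0.6, 0.6, -2.2]
width: 0.312
```

Run:
```python
from bl import *
o=shot("6"); st=arm.sense(); P=st["position"];print(P,st["force"])
im=o["scene"]
zb=P[2]-.0262
S=circ(0,0,.025,zb)+circ(0,0,.025,zb+.01)+circ(0,0,.015,zb+.03)+circ(.531-P[0]+.0015,-.0577-P[1],.0265,.02)
draw("scene",im,S,[P[0]-.0015,P[1],0],(250,245,60,60),10,"pics/f6.png")
```

```text
[ 0.53377984 -0.05883444  0.06147414] [-0.24141562 -0.43168569 -2.93073471]
```

View pics/f6.png

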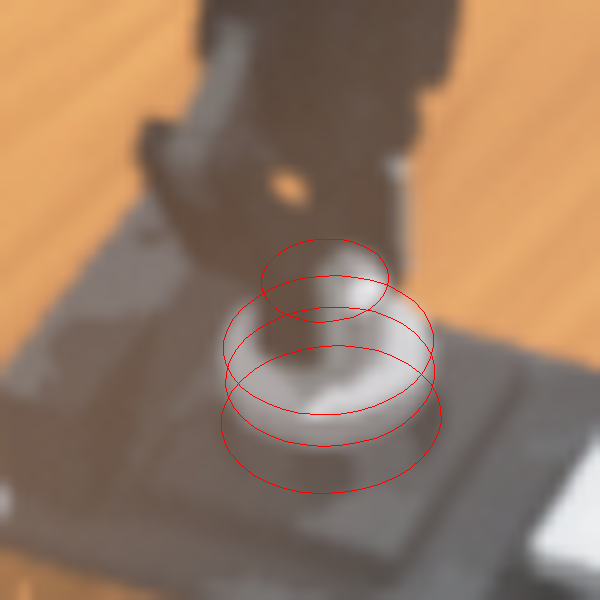

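Emit:
jog_arm --motion '[[[-0.001, 0.001, -0.008], [0, 0, 0]], [[-0.001, 0.001, -0.012], [0, 0, 0]], [[-0.001, 0.001, -0.014], [0, 0, 0]], [[-0.001, 0.001, -0.016], [0, 0, 0]], [[-0.001, 0.001, -0.018], [0, 0, 0]], [[-0.001, 0.001, -0.018], [0, 0, 0]]]'

```text
t: 6.23
position: [0.5323, -0.0577, 0.0429]
tool_rot: [2.388, -2.04, 0.009]
force: [0.8, -1.1, -2.4]
width: 0.307
```

Run:
```python
from bl import *
o=shot("7"); st=arm.sense(); P=st["position"];print(P,st["force"],st["moment"],st["tool_rot"])
im=o["scene"]
zb=P[2]-.0262
S=circ(0,0,.025,zb)+circ(0,0,.025,zb+.01)+circ(0,0,.015,zb+.03)
draw("scene",im,S,[P[0]-.0015,P[1],0],(250,245,60,60),10,"pics/f7.png")
```

```text
[ 0.5326719  -0.05776303  0.04331939] [-0.10832071  0.21108727 -3.02320962] [-0.01572538 -0.05786984 -0.00053145] [ 2.38834354 -2.04053103  0.01029193]
```

View pics/f7.png

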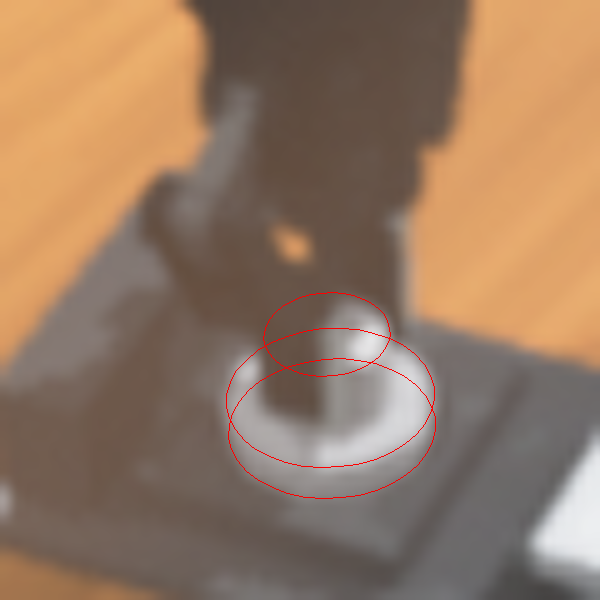

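Emit:
jog_arm --motion '[[[0, 0, -0.003], [0, 0, 0]], [[0, 0, -0.005], [0, 0, 0]], [[0, 0, -0.007], [0, 0, 0]], [[0, 0, -0.0085], [0, 0, 0]], [[0, 0, -0.0085], [0, 0, 0]]]'

```text
t: 6.75
position: [0.5329, -0.0578, 0.0375]
tool_rot: [2.388, -2.04, 0.01]
force: [-6.3, 1.2, 17.5]
width: 0.313
```

Run:
```python
from bl import *
o=shot("8"); st=arm.sense(); P=st["position"];print(P,st["force"],st["moment"],st["tool_rot"])
im=o["scene"]
S=circ(0,0,.025,.011)+circ(0,0,.025,.021)+circ(0,0,.015,.041)
draw("scene",im,S,[.531,-.0577,0],(250,245,60,60),10,"pics/f8.png")
```

```text
[ 0.53283638 -0.05776093  0.03746406] [-6.55444206  0.3236608  17.36918409] [0.36561135 1.51580705 0.02767738] [ 2.38841099 -2.04041904  0.0106699 ]
```

View pics/f8.png

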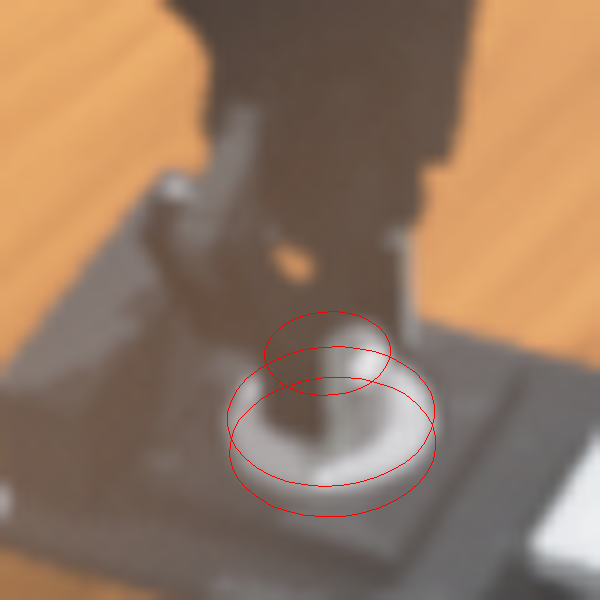

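Emit:
jog_arm --motion '[[[0, 0, 0], [0, 0, 0]], [[0, 0, 0.0], [0, 0, 0]], [[0, 0, 0], [0, 0, 0]], [[0, 0, 0.02], [0, 0, 0]], [[0, 0, 0.06], [0, 0, 0]], [[0, 0, 0.1], [0, 0, 0]], [[-0.02, 0.06, 0.11], [0, 0, 0.1]], [[-0.02, 0.1, 0.11], [0, 0, 0.2]], [[-0.02, 0.14, 0.11], [0, 0, 0.3]], [[-0.02, 0.18, 0.11], [0, 0, 0.4]]]' --claw 0.06

```text
t: 7.68
position: [0.5129, 0.1072, 0.1479]
tool_rot: [-2.747, 1.52, -0.012]
force: [0.6, 0.2, 0.8]
width: 0.706
```

Run:
```python
from bl import *
o=shot("9"); st=arm.sense(); P=st["position"];print(P,st["force"],st["tool_rot"],st["qpos"])
S=circ(0,0,.025,.021)+circ(0,0,.015,.041)
draw("scene",o["scene"],S,[.531,-.0577,0],(250,245,60,75),8,"pics/f9.png");draw("top",o["top"],S,[.531,-.0577,0],(300,215,50,75),8,"pics/t9.png")
cv2.imwrite("pics/ft9.png",np.hstack([cv2.imread("pics/f9.png"),cv2.imread("pics/t9.png")])[:,:800])
```

```text
[0.51264811 0.11079153 0.14745557] [ 0.24003757 -0.69001246 -0.29167505] [-2.75012821  1.51188283 -0.00985574] [ 8.99871264e-02  1.63106162e-01 -3.72630542e-01  1.02802538e+00
 -7.98855856e-04  2.66608306e+00]
```

View pics/ft9.png

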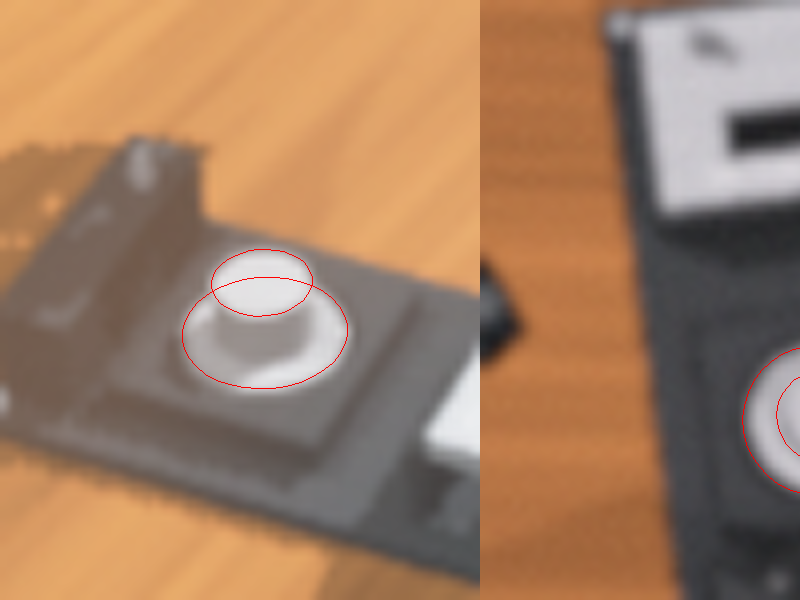

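Emit:
jog_arm --motion '[[[-0.003, 0.228, -0.06], [0, 0, 1.332]], [[-0.003, 0.228, -0.06], [0, 0, 1.332]], [[-0.003, 0.228, -0.06], [0, 0, 1.332]], [[-0.003, 0.228, -0.06], [0, 0, 1.332]], [[-0.003, 0.228, -0.06], [0, 0, 1.332]], [[-0.003, 0.228, -0.06], [0, 0, 1.332]], [[-0.003, 0.228, -0.06], [0, 0, 1.332]], [[-0.003, 0.228, -0.06], [0, 0, 1.332]], [[-0.003, 0.228, -0.06], [0, 0, 1.332]], [[-0.003, 0.228, -0.06], [0, 0, 1.332]], [[-0.003, 0.228, -0.06], [0, 0, 1.332]], [[-0.003, 0.228, -0.06], [0, 0, 1.332]], [[-0.003, 0.228, -0.06], [0, 0, 1.332]], [[-0.003, 0.228, -0.06], [0, 0, 1.332]]]' --claw 0.05

```text
t: 8.95
position: [0.5099, 0.3383, 0.0872]
tool_rot: [-3.094, -0.505, -0.004]
force: [-0.5, 0.7, 0.7]
width: 0.582
```

Run:
```python
from bl import *
o=shot("10"); st=arm.sense(); P=st["position"];print(P,st["force"],st["tool_rot"],st["qpos"].round(3))
r=st["tool_rot"];print("yaw",2*np.degrees(np.arctan2(r[1],r[0]))%360)
pair(o,{"top":(140,210,100,120),"scene":(300,140,100,120)},[P],"pics/g10.png")
# nest position from scene blank
S=circ(0,0,.015,.041); p=fit({"scene":o["scene"]},{"scene":S},[.531,-.0577,0],search=2,yaw=False)
p=fit({"top":o["top"]},{"top":S},[.531,-.0577,0],search=3,yaw=False)
j=fit({"scene":o["scene"]},{"scene":TOPR+SLOT},[.5684,-.0520,.162],search=2.5);fit({"top":o["top"]},{"top":TOPR+SLOT+JBASE},[.5684,-.0532,.162],search=2.5)
```

```text
[0.50981706 0.33850651 0.08734961] [ 0.33872595 -0.5125327   0.32468115] [-3.09390607 -0.50708415 -0.0044319 ] [ 0.478  0.367 -0.243  0.957  0.005  1.724]
yaw 18.615784213623158
pose [ 0.5312 -0.0583  0.    ] deg 0.0 n 36 med|e| 0.24
pose [ 0.5351 -0.0615  0.    ] deg 0.0 n 20 med|e| 0.24
pose [ 0.5685 -0.0519  0.1597] deg 9.15 n 140 med|e| 0.49
pose [ 0.568  -0.0536  0.1604] deg 9.19 n 270 med|e| 0.272
```

View pics/g10.png

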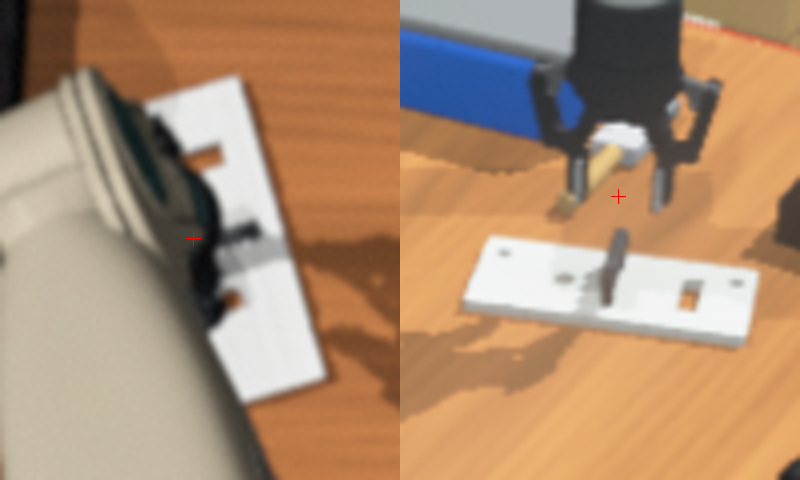

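Emit:
jog_arm --motion '[[[0, 0.0005, -0.03], [0, 0, 0]], [[0, 0.0005, -0.049], [0, 0, 0]], [[0, 0.0005, -0.049], [0, 0, 0]], [[0, 0.0005, -0.049], [0, 0, 0]]]'

```text
t: 9.38
position: [0.5085, 0.3383, 0.0372]
tool_rot: [-3.095, -0.506, 0.001]
force: [-0.5, 0.9, 0.4]
width: 0.583
```

Emit:
jog_arm --motion '[[[0, 0, 0], [0, 0, 0]], [[0, 0, 0], [0, 0, 0]], [[0, 0, 0], [0, 0, 0]], [[0, 0, 0], [0, 0, 0]], [[0, 0, 0], [0, 0, 0]], [[0, 0, 0], [0, 0, 0]], [[0, 0, 0], [0, 0, 0]], [[0, 0, 0], [0, 0, 0]]]' --claw 0.0

```text
t: 10.05
position: [0.5096, 0.3388, 0.0389]
tool_rot: [-3.094, -0.506, -0.003]
force: [-1.1, -0.7, 6.4]
width: 0.118
```

Run:
```python
from bl import *
o=shot("11"); st=arm.sense(); P=st["position"];print(P,st["force"],st["tool_rot"],st["width"])
pair(o,{"top":(140,210,100,120),"scene":(300,140,100,120)},[P],"pics/g11.png")
```

```text
[0.50956026 0.33881047 0.03888481] [-1.0477684  -1.26173294  5.96337556] [-3.09440815 -0.50605592 -0.00318556] 0.11560423666096055
```

View pics/g11.png

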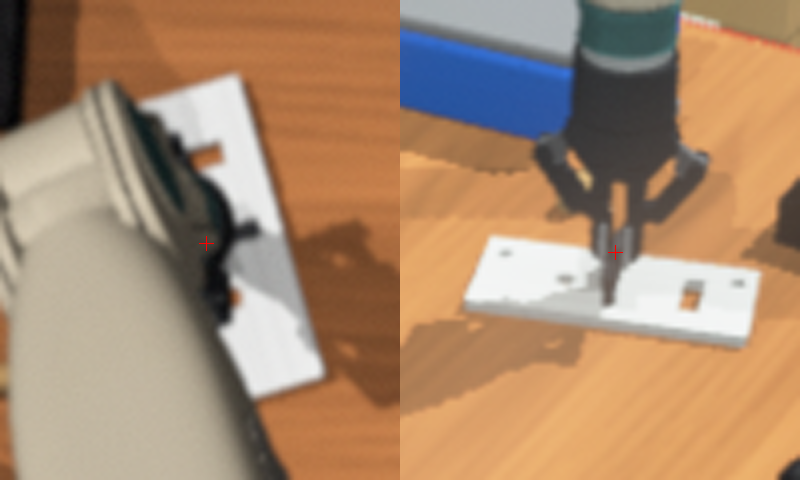

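Run:
```python
from bl import *
s=cv2.imread("pics/scene_11.png")[:,:,::-1];t=cv2.imread("pics/top_11.png")[:,:,::-1]
PHS=circ(.09,.025,.006,.01,12)
fit({"scene":s},{"scene":PO+PS},[.5095,.339,.326],search=2.5)
fit({"scene":cv2.imread("pics/scene0.png")[:,:,::-1]},{"scene":PO+PS},[.5095,.339,.326],search=2.5)
fit({"top":t},{"top":PO[:2]+PS},[.5095,.339,.326],search=2.5)
```

```text
pose [0.5106 0.3399 0.3131] deg 17.94 n 223 med|e| 0.254
pose [0.5095 0.3395 0.3257] deg 18.66 n 234 med|e| 0.267
pose [0.512  0.3377 0.3238] deg 18.55 n 115 med|e| 0.201
```

Emit:
jog_arm --motion '[[[0, 0, 0.03], [0, 0, 0]], [[0, 0, 0.07], [0, 0, 0]], [[0, 0, 0.09], [0, 0, 0]], [[0, 0, 0.09], [0, 0, 0]], [[0, 0, 0.09], [0, 0, 0]]]'

```text
t: 10.57
position: [0.5101, 0.3391, 0.1295]
tool_rot: [-3.094, -0.506, -0.006]
force: [-0.5, 0.6, -5.0]
width: 0.115
```

Run:
```python
from bl import *
o=shot("12"); st=arm.sense(); P=st["position"];print(P,st["force"],st["moment"],st["tool_rot"],st["width"])
pair(o,{"top":(140,210,100,120),"scene":(300,100,100,120)},[P],"pics/g12.png")
```

```text
[0.5075818  0.337782   0.12629647] [-0.07331057 -0.66606138 -4.95922652] [-0.06159779  0.0136393   0.02917821] [-3.09591844 -0.50629339  0.00393813] 0.11633596730944996
```

View pics/g12.png

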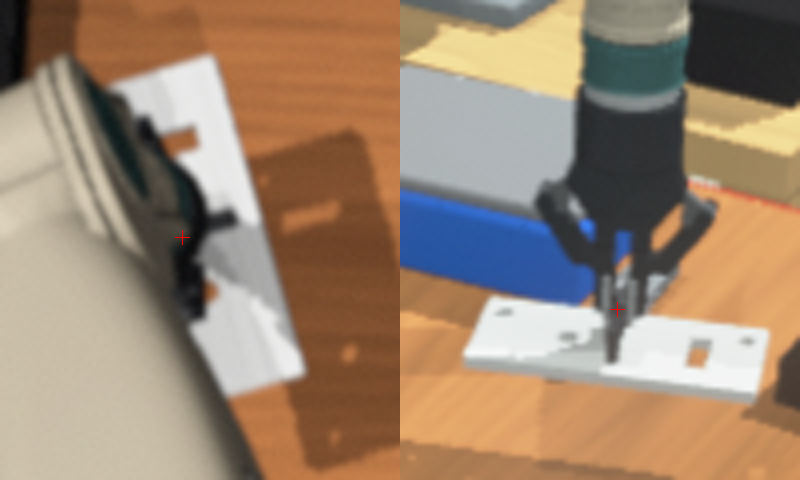

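Emit:
jog_arm --motion '[[[0.0595, -0.391, 0.005], [0, 0, -0.163]], [[0.0595, -0.391, 0.005], [0, 0, -0.163]], [[0.0595, -0.391, 0.005], [0, 0, -0.163]], [[0.0595, -0.391, 0.005], [0, 0, -0.163]], [[0.0595, -0.391, 0.005], [0, 0, -0.163]], [[0.0595, -0.391, 0.005], [0, 0, -0.163]], [[0.0595, -0.391, 0.005], [0, 0, -0.163]], [[0.0595, -0.391, 0.005], [0, 0, -0.163]], [[0.0595, -0.391, 0.005], [0, 0, -0.163]], [[0.0595, -0.391, 0.005], [0, 0, -0.163]], [[0.0595, -0.391, 0.005], [0, 0, -0.163]], [[0.0595, -0.391, 0.005], [0, 0, -0.163]], [[0.0595, -0.391, 0.005], [0, 0, -0.163]]]'

```text
t: 11.75
position: [0.565, -0.0525, 0.129]
tool_rot: [-3.125, -0.252, 0.011]
force: [-0.4, 0.3, -4.4]
width: 0.115
```

```bash
cat > pl.py <<'E'
from bl import *
def plate(tag,dz=-.0385,p0=None,off=(.0005,.001)):
    o=shot(tag); st=arm.sense(); P=st["position"]; r=st["tool_rot"]
    yaw=2*np.degrees(np.arctan2(r[1],r[0]))%360
    print(P.round(4),"F",st["force"].round(1),"M",st["moment"].round(2),"w",round(st["width"],3),"yaw",round(yaw,2),"rot",r.round(3))
    zb=P[2]+dz
    up=lambda S,d:[(tuple(np.add(a,(0,0,d))),tuple(np.add(b,(0,0,d)))) for a,b in S]
    S=up(PO+PS,zb); p=[P[0]+off[0],P[1]+off[1],np.radians(yaw)]
    q=fit({"scene":o["scene"]},{"scene":S},p,search=3)
    qt=fit({"top":o["top"]},{"top":S},p,search=3)
    draw("scene",o["scene"],S,q,(230,210,130,110),6,f"pics/pl_{tag}.png")
    return o
E
python3 -c "
from pl import *
plate('13')"
```

```text
[ 0.5657 -0.0518  0.1298] F [ 0.2  1.2 -3.8] M [ 0.03 -0.01 -0.01] w 0.119 yaw 9.32 rot [-3.125 -0.255  0.008]
pose [ 0.567  -0.0515  0.1508] deg 8.64 n 222 med|e| 0.495
pose [ 0.5665 -0.0513  0.1601] deg 9.17 n 96 med|e| 0.267
```

View pics/pl_13.png

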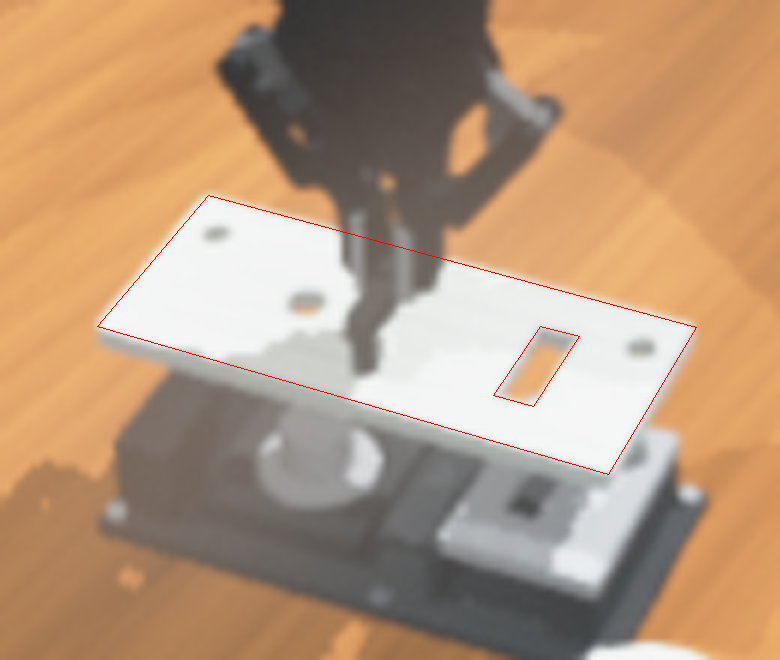

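View pics/top_13.png

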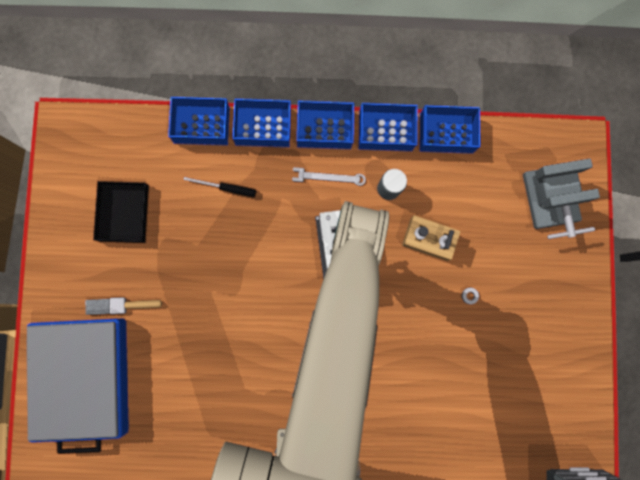

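Emit:
jog_arm --motion '[[[0.0018, -0.0006, -0.015], [0, 0, 0.004]], [[0.0018, -0.0006, -0.029], [0, 0, 0.004]], [[0.0018, -0.0006, -0.029], [0, 0, 0.004]], [[0.0018, -0.0006, -0.029], [0, 0, 0.004]], [[0.0018, -0.0006, -0.029], [0, 0, 0.004]]]'

```text
t: 12.27
position: [0.5676, -0.0516, 0.1012]
tool_rot: [-3.125, -0.263, 0.008]
force: [-0.5, 0.5, -2.8]
width: 0.12
```

```bash
python3 -c "
from pl import *
plate('14')"
```

```text
[ 0.5684 -0.0521  0.1019] F [ 0.1  0.1 -4.6] M [-0.05  0.    0.01] w 0.116 yaw 9.59 rot [-3.125 -0.262  0.005]
pose [ 0.5694 -0.0513  0.1579] deg 9.05 n 211 med|e| 0.492
pose [ 0.5693 -0.0507  0.1581] deg 9.06 n 96 med|e| 0.242
```

View pics/pl_14.png

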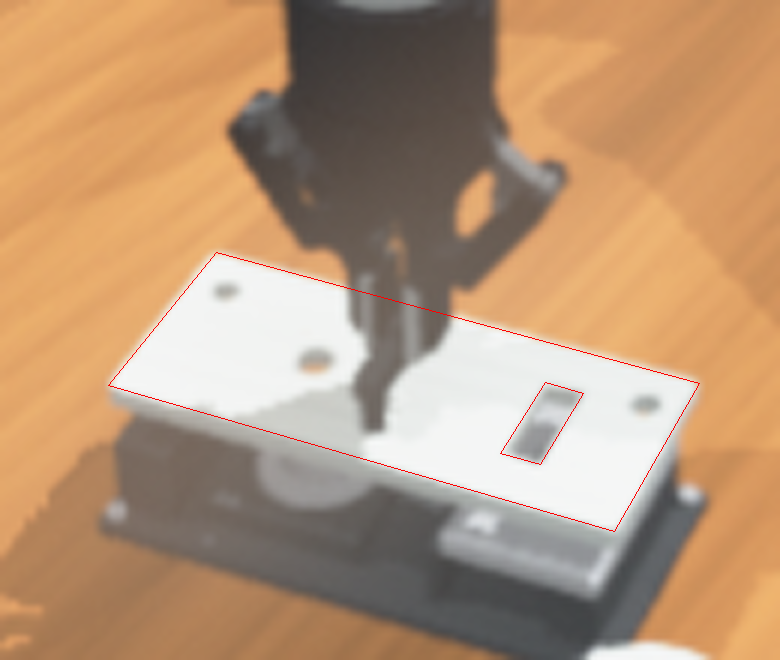

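Emit:
jog_arm --motion '[[[-0.0006, -0.0006, -0.004], [0, 0, 0]], [[-0.0006, -0.0006, -0.007], [0, 0, 0]], [[-0.0006, -0.0006, -0.01], [0, 0, 0]], [[-0.0006, -0.0006, -0.013], [0, 0, 0]], [[-0.0006, -0.0006, -0.013], [0, 0, 0]]]'

```text
t: 12.78
position: [0.567, -0.0527, 0.088]
tool_rot: [-3.125, -0.262, 0.007]
force: [-0.4, 0.4, -5.1]
width: 0.114
```

```bash
python3 -c "
from pl import *
plate('15')"
```

```text
[ 0.5674 -0.0527  0.0885] F [-0.   0.7 -3.6] M [-0.04 -0.04 -0.01] w 0.119 yaw 9.58 rot [-3.125 -0.262  0.006]
pose [ 0.569  -0.0519  0.1592] deg 9.12 n 224 med|e| 0.493
pose [ 0.5688 -0.0517  0.1593] deg 9.13 n 101 med|e| 0.258
```

View pics/pl_15.png

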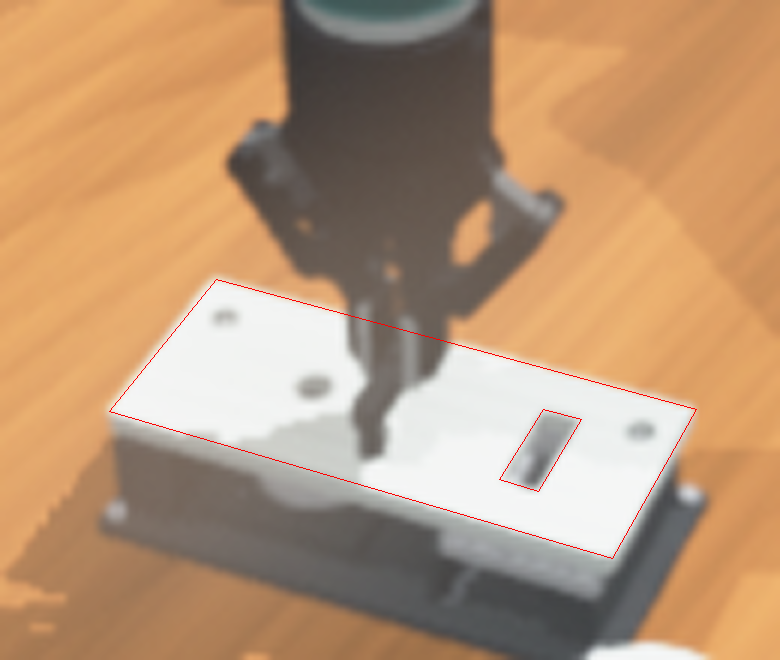

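Emit:
jog_arm --motion '[[[0, 0, -0.002], [0, 0, 0]], [[0, 0, -0.004], [0, 0, 0]], [[0, 0, -0.006], [0, 0, 0]], [[0, 0, -0.007], [0, 0, 0]], [[0, 0, -0.007], [0, 0, 0]]]'

```text
t: 13.3
position: [0.5675, -0.0528, 0.0829]
tool_rot: [-3.125, -0.262, 0.006]
force: [-3.4, -0.5, 4.6]
width: 0.12
```

```bash
python3 -c "
from pl import *
plate('16')"
```

```text
[ 0.5675 -0.0528  0.0829] F [-3.6 -0.1  6.1] M [ 0.14  0.75 -0.01] w 0.117 yaw 9.59 rot [-3.125 -0.262  0.006]
pose [ 0.5692 -0.0517  0.1643] deg 9.41 n 220 med|e| 0.493
pose [ 0.5694 -0.0518  0.1585] deg 9.08 n 99 med|e| 0.254
```

View pics/pl_16.png

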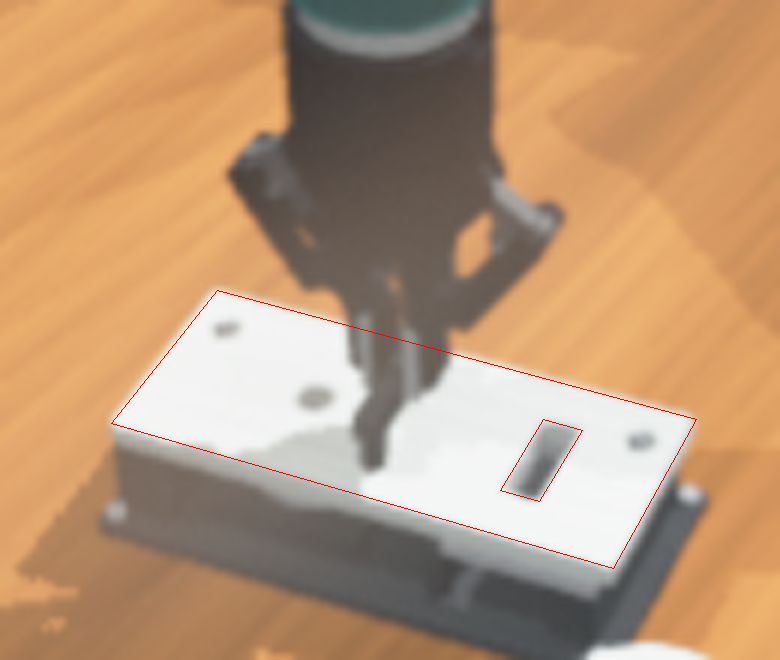

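Emit:
jog_arm --motion '[[[0, 0, 0], [0, 0, 0]], [[0, 0, 0], [0, 0, 0]], [[0, 0, 0], [0, 0, 0]], [[0, 0, 0], [0, 0, 0]], [[0, 0, 0.03], [0, 0, 0]], [[0, 0, 0.07], [0, 0, 0]], [[0, 0, 0.09], [0, 0, 0]], [[0.036, -0.27, 0.09], [0, 0, 1.1]], [[0.036, -0.27, 0.09], [0, 0, 1.1]], [[0.036, -0.27, 0.09], [0, 0, 1.1]], [[0.036, -0.27, 0.09], [0, 0, 1.1]], [[0.036, -0.27, 0.09], [0, 0, 1.1]], [[0.036, -0.27, 0.09], [0, 0, 1.1]], [[0.036, -0.27, 0.09], [0, 0, 1.1]], [[0.036, -0.27, 0.09], [0, 0, 1.1]], [[0.036, -0.27, 0.09], [0, 0, 1.1]], [[0.036, -0.27, 0.09], [0, 0, 1.1]], [[0.036, -0.27, 0.09], [0, 0, 1.1]]]' --claw 0.045

```text
t: 14.9
position: [0.6035, -0.3228, 0.1725]
tool_rot: [-2.532, -1.854, 0.01]
force: [-0.3, 0.3, 0.2]
width: 0.527
```

Run:
```python
from bl import *
o=shot("17"); st=arm.sense(); P=st["position"];r=st["tool_rot"];print(P,st["force"],r,st["qpos"].round(3),st["width"])
print("yaw",2*np.degrees(np.arctan2(r[1],r[0]))%360)
pair(o,{"top":(295,190,100,125),"scene":(240,240,100,125)},[],"pics/g17.png")
pair(o,{"top":(395,190,100,125),"scene":(200,270,100,125)},[P,(.6035,-.323,.104)],"pics/h17.png")
up=lambda S,d:[(tuple(np.add(a,(0,0,d))),tuple(np.add(b,(0,0,d)))) for a,b in S]
for c in o: fit({c:o[c]},{c:up(PO+PS,.044)},[.5686,-.052,.16],search=2.5);
```

```text
[ 0.60354679 -0.32240844  0.17277317] [-0.48156062  0.36854517  0.8347146 ] [-2.53100598 -1.85614436  0.00948101] [-0.583  0.421  0.033  1.188 -0.005 -0.278] 0.5269442653204577
yaw 72.50983368089942
pose [ 0.5691 -0.0534  0.1681] deg 9.63 n 238 med|e| 0.465
pose [ 0.5698 -0.0515  0.1694] deg 9.71 n 207 med|e| 0.483
```

View pics/g17.png

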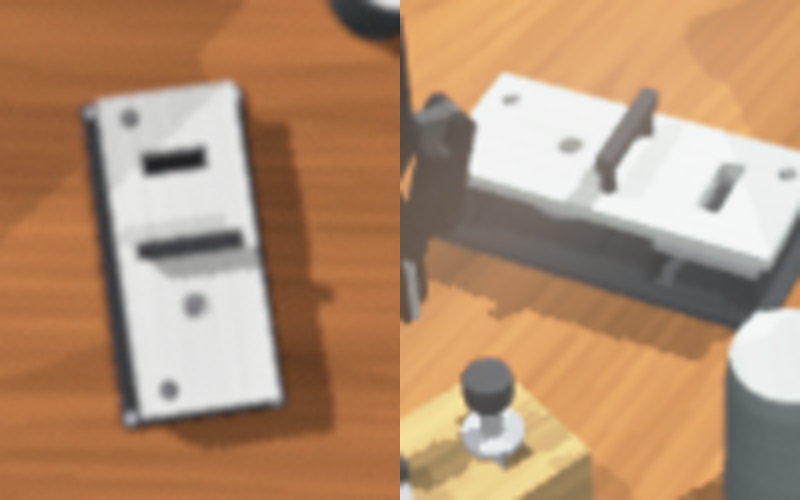

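View pics/h17.png

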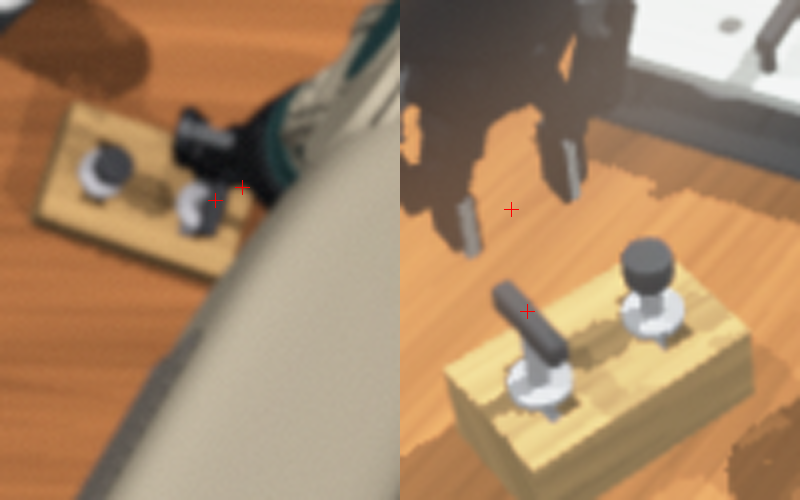

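Run:
```python
from bl import *
for f in ("scene0","scene_17"):
    s=cv2.imread(f"pics/{f}.png")[:,:,::-1]
    C=circ(0,0,.016,.055); p=fit({"scene":s},{"scene":C},[.604,-.324,0],search=2.0,yaw=False); draw("scene",s,C,p,(215,330,50,50),8,"pics/a.png")
    r=fit({"scene":s},{"scene":RK},[.6145,-.2908,-.301],search=2)
    H=[(tuple(np.add(a,(0,0,.05))),tuple(np.add(b,(0,0,.05)))) for a,b in HB]
    draw("scene",s,H+C,[.604,-.325,-.303],(215,330,50,50),8,"pics/b.png")
cv2.imwrite("pics/ab.png",np.hstack([cv2.imread("pics/a.png"),cv2.imread("pics/b.png")]))
```

```text
pose [ 0.6048 -0.3238  0.    ] deg 0.0 n 33 med|e| 0.257
pose [ 0.6145 -0.2908 -0.2996] deg -17.17 n 119 med|e| 0.233
pose [ 0.6047 -0.3235  0.    ] deg 0.0 n 32 med|e| 0.127
pose [ 0.6145 -0.2909 -0.2986] deg -17.11 n 118 med|e| 0.228
```

View pics/ab.png

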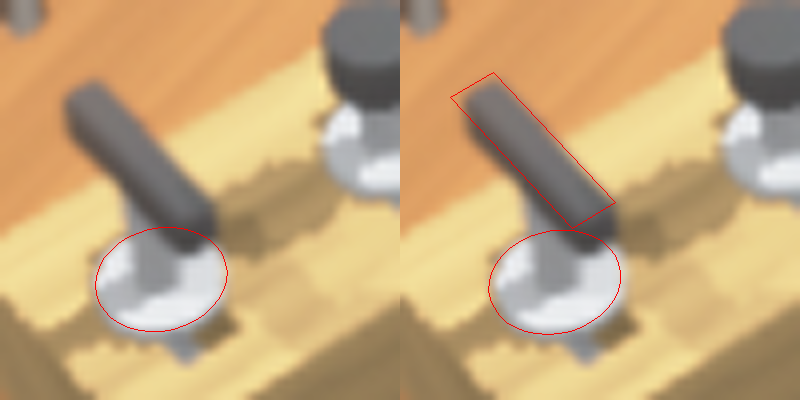

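Emit:
jog_arm --motion '[[[0.0013, -0.0014, -0.03], [0, 0, 0]], [[0.0013, -0.0014, -0.06], [0, 0, 0]], [[0.0013, -0.0014, -0.0765], [0, 0, 0]], [[0.0013, -0.0014, -0.0765], [0, 0, 0]], [[0.0013, -0.0014, -0.0765], [0, 0, 0]]]'

```text
t: 15.42
position: [0.604, -0.3227, 0.0953]
tool_rot: [-2.529, -1.854, 0.011]
force: [0.7, -0.0, 0.5]
width: 0.524
```

Emit:
jog_arm --motion '[[[0, 0, 0], [0, 0, 0]], [[0, 0, 0], [0, 0, 0]], [[0, 0, 0], [0, 0, 0]], [[0, 0, 0], [0, 0, 0]], [[0, 0, 0], [0, 0, 0]], [[0, 0, 0], [0, 0, 0]], [[0, 0, 0], [0, 0, 0]]]' --claw 0.0

```text
t: 16.0
position: [0.6053, -0.3235, 0.0974]
tool_rot: [-2.532, -1.856, 0.009]
force: [-0.6, 0.4, 6.4]
width: 0.119
```

Run:
```python
from bl import *
o=shot("18"); st=arm.sense(); P=st["position"];r=st["tool_rot"];print(P,st["force"],r,st["width"])
pair(o,{"top":(395,190,100,125),"scene":(200,270,100,125)},[],"pics/h18.png")
s=o["scene"];C=circ(0,0,.016,.055); p=fit({"scene":s},{"scene":C},[.604,-.324,0],search=2.0,yaw=False)
```

```text
[ 0.60532545 -0.32352802  0.09740823] [-0.57165946 -0.61828644  7.10492427] [-2.53199293 -1.85602736  0.00874772] 0.1218097788612222
pose [ 0.6049 -0.3233  0.    ] deg 0.0 n 30 med|e| 0.191
```

View pics/h18.png

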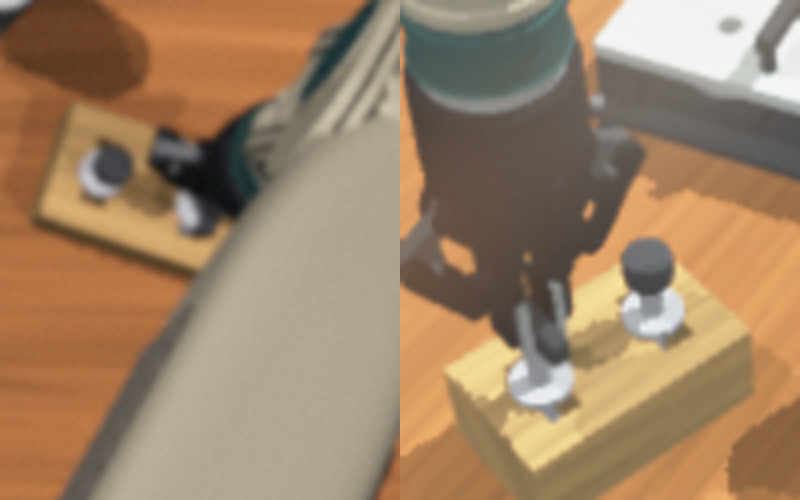

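Emit:
jog_arm --motion '[[[0, 0, 0.02], [0, 0, 0]], [[0, 0, 0.05], [0, 0, 0]], [[0, 0, 0.08], [0, 0, 0]], [[0, 0, 0.08], [0, 0, 0]], [[0.0211, 0.2813, 0.08], [0, 0, -1.105]], [[0.0211, 0.2813, 0.08], [0, 0, -1.105]], [[0.0211, 0.2813, 0.08], [0, 0, -1.105]], [[0.0211, 0.2813, 0.08], [0, 0, -1.105]], [[0.0211, 0.2813, 0.08], [0, 0, -1.105]], [[0.0211, 0.2813, 0.08], [0, 0, -1.105]], [[0.0211, 0.2813, 0.08], [0, 0, -1.105]], [[0.0211, 0.2813, 0.08], [0, 0, -1.105]], [[0.0211, 0.2813, 0.08], [0, 0, -1.105]], [[0.0211, 0.2813, 0.08], [0, 0, -1.105]], [[0.0211, 0.2813, 0.08], [0, 0, -1.105]], [[0.0211, 0.2813, 0.08], [0, 0, -1.105]]]'

```text
t: 17.43
position: [0.6261, -0.0426, 0.177]
tool_rot: [-3.126, -0.254, 0.007]
force: [-0.1, -0.7, -1.6]
width: 0.119
```

```bash
cat > bo.py <<'E'
from bl import *
up=lambda S,d:[(tuple(np.add(a,(0,0,d))),tuple(np.add(b,(0,0,d)))) for a,b in S]
def bolt(tag,dz=-.0472):
    o=shot(tag); st=arm.sense(); P=st["position"]; r=st["tool_rot"]
    yaw=2*np.degrees(np.arctan2(r[1],r[0]))%360
    print("t",st["t"],P.round(4),"F",st["force"].round(1),"M",st["moment"].round(2),"w",round(st["width"],3),"yaw",round(yaw,2),"rot",r.round(3),"q6",st["qpos"][5].round(2))
    zo=P[2]+dz
    S=circ(0,0,.016,zo)+circ(0,0,.016,zo+.005)
    b=[P[0],P[1],np.radians(yaw+90)]
    hd=rect(-.018,.018,-.005,.005,zo-.021)+rect(-.016,.016,-.0035,.0035,zo-.034)
    s=o["scene"]
    draw("scene",s,S+hd,b,(285,225,75,75),8,f"pics/bo_{tag}.png")
    return o,P
E
python3 - <<'E'
from bo import *
o,P=bolt("19")
for c in o: fit({c:o[c]},{c:up(PO+PS,.044)},[.5692,-.052,.163],search=2.5)
E
```

```text
t 17.5333 [ 0.6263 -0.0428  0.1772] F [ 0.1  0.4 -2.3] M [-0.03  0.02 -0.01] w 0.118 yaw 9.21 rot [-3.127 -0.252  0.006] q6 1.24
pose [ 0.5666 -0.0459  0.0833] deg 4.77 n 51 med|e| 0.602
pose [ 0.5688 -0.0515  0.1693] deg 9.7 n 225 med|e| 0.515
```

View pics/bo_19.png

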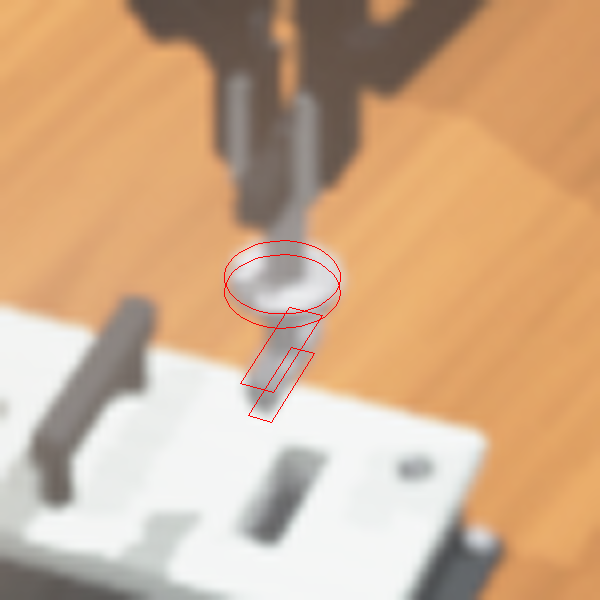

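Run:
```python
from bo import *
s=cv2.imread("pics/scene_19.png")[:,:,::-1]
S=rect(-.008,.008,-.022,.022,.054)
p=fit({"scene":s},{"scene":S},[.6265,-.042,.163],search=2.5)
draw("scene",s,S,p,(285,245,75,75),8,"pics/ss.png")
q=fit({"scene":s},{"scene":up(PO+PS,.044)},[.5692,-.052,.163],search=2.5);print(T(q,[(.058,0,0)]))
print(T([.5686,-.0521,.1597],[(.058,0,0)]))
```

```text
pose [ 0.6261 -0.0422  0.1522] deg 8.72 n 36 med|e| 0.499
pose [ 0.5688 -0.0515  0.1693] deg 9.7 n 225 med|e| 0.515
[[ 0.62601808 -0.04171267  0.        ]]
[[ 0.62586195 -0.04287672  0.        ]]
```

View pics/ss.png

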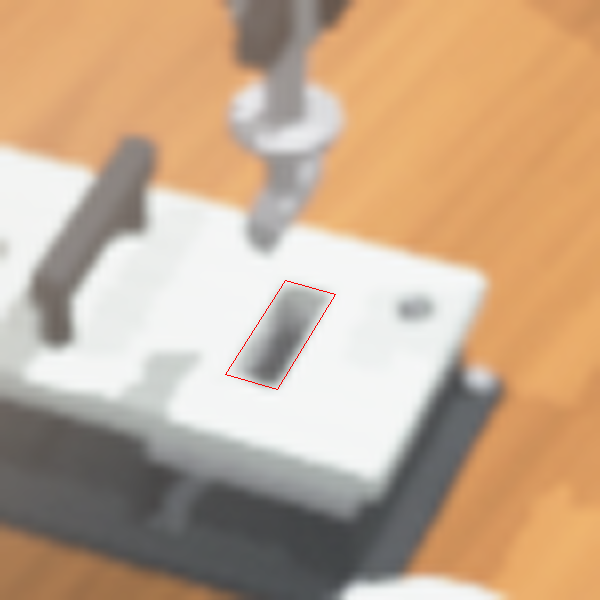

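Emit:
jog_arm --motion '[[[-0.0002, 0.0003, -0.02], [0, 0, 0]], [[-0.0002, 0.0003, -0.036], [0, 0, 0]], [[-0.0002, 0.0003, -0.036], [0, 0, 0]], [[-0.0002, 0.0003, -0.036], [0, 0, 0]], [[-0.0002, 0.0003, -0.036], [0, 0, 0]]]'

```text
t: 17.95
position: [0.6265, -0.0429, 0.1419]
tool_rot: [-3.127, -0.252, 0.005]
force: [0.4, 0.1, -1.6]
width: 0.117
```

```bash
python3 -c "
from bo import *
bolt('20')"
```

```text
t 18.05 [ 0.6271 -0.0428  0.1426] F [ 1.1 -1.  -1.1] M [-0.02 -0.03 -0.02] w 0.118 yaw 9.2 rot [-3.127e+00 -2.520e-01  2.000e-03] q6 1.24
```

View pics/bo_20.png

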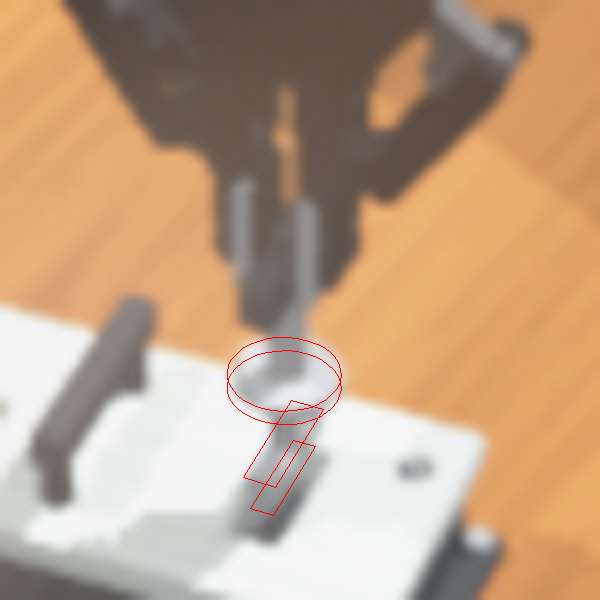

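Emit:
jog_arm --motion '[[[-0.0008, 0.0004, -0.006], [0, 0, 0]], [[-0.0008, 0.0004, -0.01], [0, 0, 0]], [[-0.0008, 0.0004, -0.014], [0, 0, 0]], [[-0.0008, 0.0004, -0.018], [0, 0, 0]], [[-0.0008, 0.0004, -0.018], [0, 0, 0]]]'

```text
t: 18.47
position: [0.6254, -0.0423, 0.1232]
tool_rot: [-3.127, -0.252, 0.006]
force: [0.1, 0.3, -0.3]
width: 0.121
```

```bash
python3 -c "
from bo import *
bolt('21')"
```

```text
t 18.5667 [ 0.626  -0.0424  0.1241] F [ 0.9 -0.7 -1.9] M [-0.01 -0.01 -0.03] w 0.123 yaw 9.21 rot [-3.127 -0.252  0.004] q6 1.24
```

View pics/bo_21.png

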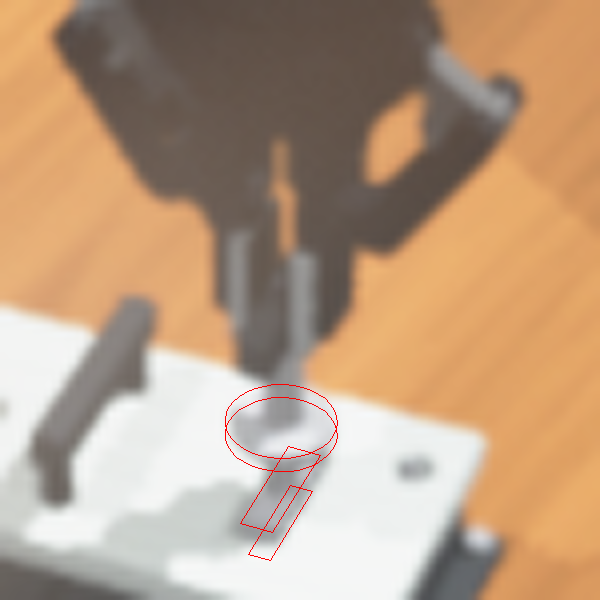

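Emit:
jog_arm --motion '[[[0, 0, -0.006], [0, 0, 0]], [[0, 0, -0.012], [0, 0, 0]], [[0, 0, -0.017], [0, 0, 0]], [[0, 0, -0.021], [0, 0, 0]], [[0, 0, -0.0235], [0, 0, 0]], [[0, 0, -0.0235], [0, 0, 0]]]'

```text
t: 19.07
position: [0.6256, -0.0423, 0.1015]
tool_rot: [-3.127, -0.252, 0.005]
force: [-2.4, 0.6, 5.4]
width: 0.12
```

```bash
python3 -c "
from bo import *
bolt('22')"
```

```text
t 19.1667 [ 0.6256 -0.0423  0.1015] F [-3.1  1.7  5.2] M [ 0.1   0.68 -0.02] w 0.12 yaw 9.21 rot [-3.127 -0.252  0.005] q6 1.24
```

View pics/bo_22.png

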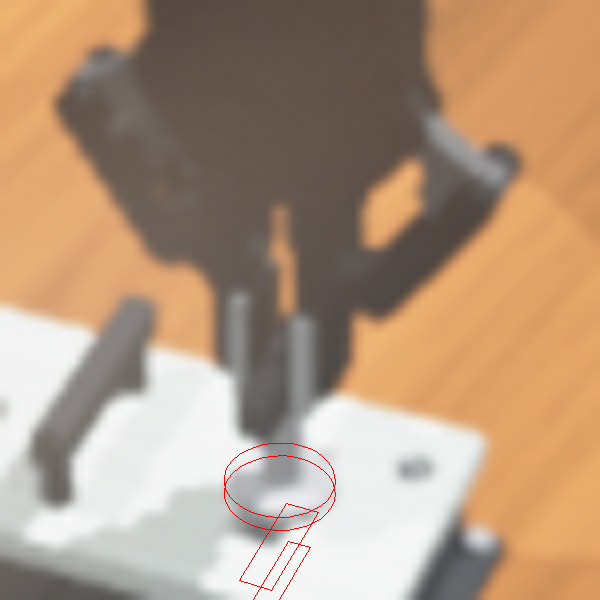

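Emit:
jog_arm --motion '[[[0, 0, 0.0008], [0, 0, 0.12]], [[0, 0, 0.0008], [0, 0, 0.24]], [[0, 0, 0.0008], [0, 0, 0.36]], [[0, 0, 0.0008], [0, 0, 0.48]], [[0, 0, 0.0008], [0, 0, 0.6]], [[0, 0, 0.0008], [0, 0, 0.72]], [[0, 0, 0.0008], [0, 0, 0.84]], [[0, 0, 0.0008], [0, 0, 0.96]], [[0, 0, 0.0008], [0, 0, 1.08]], [[0, 0, 0.0008], [0, 0, 1.2]], [[0, 0, 0.0008], [0, 0, 1.32]], [[0, 0, 0.0008], [0, 0, 1.44]], [[0, 0, 0.0008], [0, 0, 1.571]], [[0, 0, 0.0008], [0, 0, 1.571]], [[0, 0, 0.0008], [0, 0, 1.571]], [[0, 0, 0.0008], [0, 0, 1.571]]]'

```text
t: 20.5
position: [0.6255, -0.0423, 0.102]
tool_rot: [-2.038, -2.389, 0.009]
force: [0.5, 0.3, -1.8]
width: 0.127
```

```bash
python3 -c "
from bo import *
bolt('23')"
```

```text
t 20.6 [ 0.6256 -0.0423  0.1022] F [-0.8  0.6 -1.7] M [-0.03  0.02  0.02] w 0.119 yaw 99.13 rot [-2.037 -2.39   0.009] q6 -0.33
```

View pics/bo_23.png

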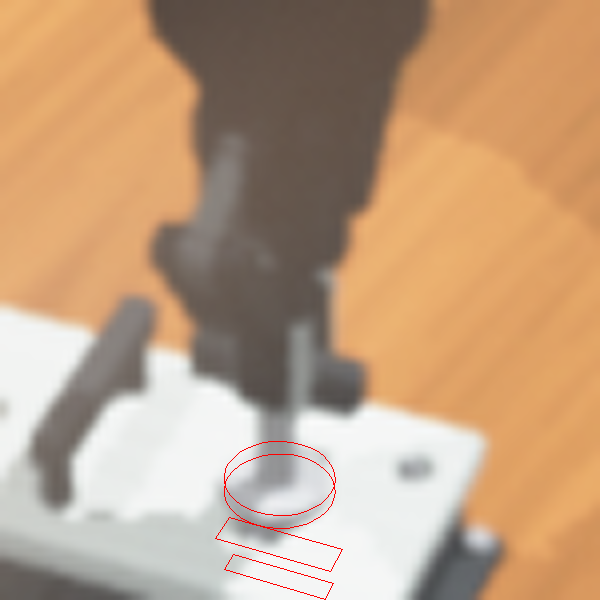

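Emit:
jog_arm --motion '[[[0, 0, -0.0012], [0, 0, 0]], [[0, 0, -0.0012], [0, 0, 0]]]'

```text
t: 20.77
position: [0.6258, -0.0424, 0.1014]
tool_rot: [-2.038, -2.39, 0.008]
force: [-1.5, -0.6, 0.6]
width: 0.126
```

Emit:
jog_arm --motion '[[[0, 0, 0], [0, 0, 0]], [[0, 0, 0], [0, 0, 0]], [[0, 0, 0], [0, 0, 0]], [[0, 0, 0], [0, 0, 0]], [[0, 0, 0.03], [0, 0, 0]], [[0, 0, 0.07], [0, 0, 0]], [[0, 0, 0.11], [0, 0, 0]], [[-0.05, 0.1, 0.13], [0, 0, 0]], [[-0.1, 0.2, 0.13], [0, 0, 0]], [[-0.1, 0.25, 0.13], [0, 0, 0]], [[-0.1, 0.25, 0.13], [0, 0, 0]], [[-0.1, 0.25, 0.13], [0, 0, 0]], [[-0.1, 0.25, 0.13], [0, 0, 0]], [[-0.1, 0.25, 0.13], [0, 0, 0]]]' --claw 0.045

```text
t: 21.93
position: [0.5239, 0.2112, 0.2319]
tool_rot: [-2.034, -2.392, 0.006]
force: [0.3, -0.8, 0.0]
width: 0.528
```

Run:
```python
from bo import *
o=shot("24"); st=arm.sense(); print(st["t"],st["position"],st["force"])
pair(o,{"top":(300,195,80,110),"scene":(235,240,120,110)},[],"pics/g24.png")
s=o["scene"]
j=[.5686,-.0521,.161]
S=up(PO,.044)+circ(.058,0,.016,.059)+rect(.058-.026,.058+.026,-.006,.006,.108)+circ(-.09,.025,.002,.057)+circ(.09,.025,.002,.057)
draw("scene",s,S,j,(250,245,110,85),7,"pics/k24.png")
for c in o: fit({c:o[c]},{c:up(PO,.044)},j,search=2.5)
for c in o: fit({c:o[c]},{c:circ(0,0,.016,.059)},[.626,-.0425,0],search=2,yaw=False)
```

```text
22.0333 [0.52449039 0.21063823 0.23181012] [-0.13532137 -0.02975229  1.72796779]
pose [ 0.5692 -0.0533  0.1693] deg 9.7 n 199 med|e| 0.487
pose [ 0.5695 -0.0517  0.1686] deg 9.66 n 175 med|e| 0.499
pose [ 0.6262 -0.0393  0.    ] deg 0.0 n 22 med|e| 0.271
pose [ 0.6304 -0.0418  0.    ] deg 0.0 n 20 med|e| 0.507
```

View pics/g24.png

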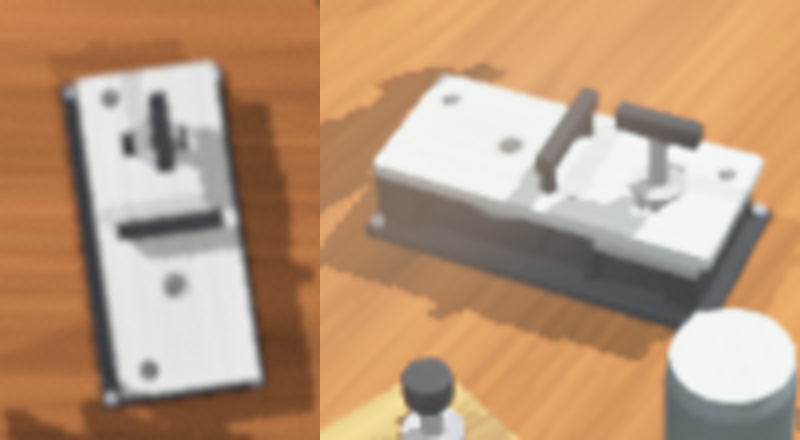

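View pics/k24.png

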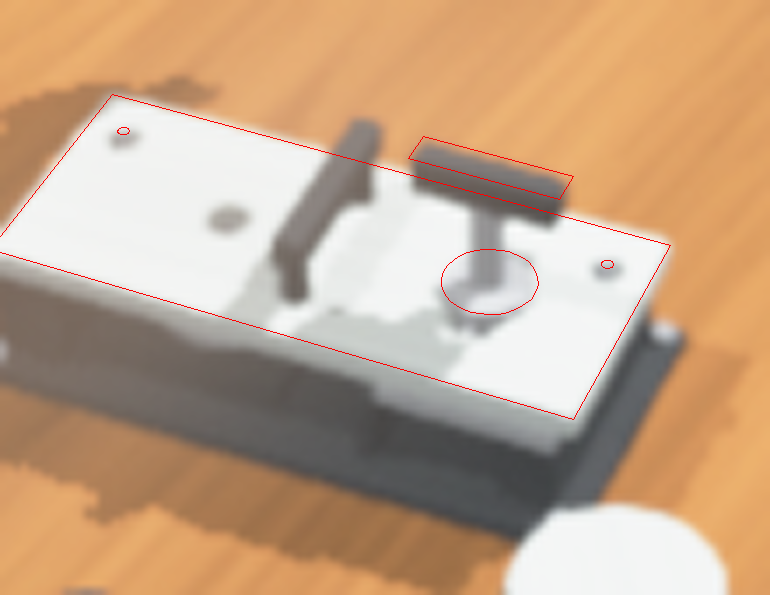

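View pics/scene_24.png

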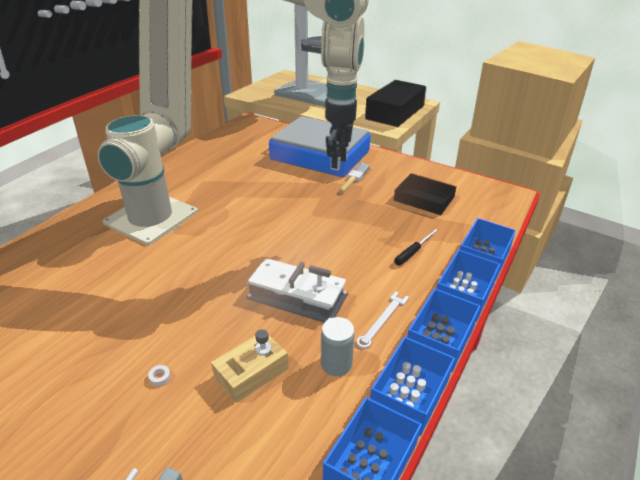

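```bash
python3 -c "
from rig import arm
print(arm.job_done()); print(arm.sense()['t'])"
```

```text
the job is handed in; nothing more can be done
None
the job is handed in; nothing more can be done
```

The drill jig is ready for drilling, and I handed the job in at about 22 s of the 72 s allowed. No verdict was reported.

- **Blank:** It sits flange-down in the nest. The tool stopped at the height expected for full seating, with about 17 N on it. With the gripper clear, the scene camera showed it level and centred in the nest.
- **Drill plate:** It went over both pins with no jamming and touched down with its underside at about 44 mm. The slot is over the jig's slot. The last outline fits put the plate within about 1 mm and 0.5° of the jig's pose.
- **T-bolt:** It dropped through both slots without resistance until the collar met the plate, with its origin at about 54 mm. I turned it 90°, felt almost no turning resistance, and released it. The last pictures show the handle crosswise to the slot.
- **Other things:** The last scene picture shows the spacer, wrench, screwdriver, brush, oil can and knob pin still in place.

**Checks that disagreed:**
- The two cameras differ by about 2–3 mm in y. I relied on the scene camera because it agreed with where the gripper centred the blank.
- My last collar fits were poor and about 3–5 mm off the expected spot, in different directions for the two cameras. I therefore relied on the contact height and the pictures.
- The T-head is hidden under the plate, so I inferred its position from the handle and the turn.

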